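# Rock test of a bowed warming plate with a straightedge

### The job

Check the warming plate for bowing: take the straightedge from the slanted rest, lay it gently across the middle of the plate along its longer direction, and let go of it. Press the end with the hanging hole down until the bar lies on the plate there, then press the plain end down the same way, so that the bar is seen to rock over the crown. Then lay the straightedge back fully home in its own long recess on the slanted rest, and leave the other things where they are.

Things in the scene. Friction and masses are not known exactly. Their poses are not given: they have to be found in the camera images.
- plate: Fixed warming plate, grey housing 170 (x) x 240 (y) mm; origin on the bench under its centre, z up. Its bare aluminium top, 160 x 230 mm, is bowed like a very shallow roof: a straight crown along x at y = 0, 75 mm above the bench, falling evenly to 70 mm at the y = +-115 mm edges (slope 0.043 rad). The straightedge goes along its y, across the crown.
- plate_crown (a point): Point on the plate's top, midway along the crown, 75 mm above the bench; axes as the plate's.
- rest: Fixed white rest 140 x 256 mm; origin on the bench, z up. Its face slopes 35 deg (0.61 rad), looking up and towards its -x; outward normal (-0.573, 0, 0.820) in its axes. Two recesses along its y, framed by low grey strips: the upper, 30 x 228 mm inside, strips 9 mm high, is the straightedge's own; the lower, 26 x 150 mm, strips 6 mm, 64 mm down the slope, holds a plain bar.
- own_slot (a point): Middle of the floor of the straightedge's own long recess, where the middle of the bar's underside belongs, about 97 mm above the bench; axes as the rest's (upright, not tilted).
- grip (a point): Centre of the straightedge's grip: a black block 20 (x) x 44 (y) x 44 (z) mm standing on the middle of a steel bar 24 (x) x 220 (y) x 14 (z) mm, 0.3 to 0.5 kg in all. The point is 36 mm above the bar's underside, 22 mm above its upper face; z points from bar to grip. It starts in its recess, tilted as the rest's face, y along the rest's y. Let go on the plate it tips to one side of the crown.
- base (a point): Middle of the underside of the straightedge's bar; axes as the grip's.
- hole_end (a point): On the upper face of the bar at the end with the hanging hole (9 mm, through): the hole's mouth, 98 mm along the bar's +y from the middle, 12 mm from the tip. The bar may be pressed anywhere on its upper face near here. The end goes about 4 mm up or down from level as the bar rocks.
- plain_end (a point): On the upper face of the bar at the plain end, without hole, 98 mm along the bar's -y from the middle, 12 mm from the tip. Pressed and rocking as the other end.
- parallel_mid (a point): Centre of a plain loose steel bar 20 x 140 x 8 mm lying in the short, lower recess of the rest; stays there.
- bottle_mid (a point): Half-way up a loose amber bottle, radius 30 mm, 130 mm tall, standing between plate and rest, farther out; leave alone.
- slidebox_mid (a point): Centre of a loose flat grey box 60 x 90 x 30 mm, lying between plate and rest, nearer the robot; leave alone.
There are look-alikes about, which are no part of the job. Of the things like the part that bears grip, leave any that is green; of the rest the larger one is meant.

How it is judged:
On the way, in this order (a step that is already met when the one before it is completed fails the run):
1. the straightedge lies across the middle of the plate, let go (centre within 30 mm of the crown point, within 0.2 rad of the plate's y) (horizontal distance between grip and plate_crown below 0.03 m and angle between the y axis of grip and the y axis of plate, either way round below 0.2 rad and contact force between straightedge and plate above 0.5 N and contact force between the fingers and straightedge below 0.1 N and linear speed of straightedge below 0.02 m/s), for 0.2 s.
2. the end with the hole is pressed down onto its half of the plate (over 1.5 N, over 2.5 mm below level, pressed within 55 mm of that end), the plain end up (horizontal distance between grip and plate_crown below 0.03 m and angle between the y axis of grip and the y axis of plate, either way round below 0.2 rad and z of hole_end in the frame of plate below 0.0865 m and z of plain_end in the frame of plate above 0.0915 m and contact force between the fingers and straightedge above 1.5 N and horizontal distance between the grasp point and hole_end below 0.055 m and contact force between straightedge and plate above 1 N), for 0.2 s.
3. the plain end is pressed down onto its half of the plate in the same way, the hole end up (horizontal distance between grip and plate_crown below 0.03 m and angle between the y axis of grip and the y axis of plate, either way round below 0.2 rad and z of plain_end in the frame of plate below 0.0865 m and z of hole_end in the frame of plate above 0.0915 m and contact force between the fingers and straightedge above 1.5 N and horizontal distance between the grasp point and plain_end below 0.055 m and contact force between straightedge and plate above 1 N), for 0.2 s.
At the end, for the whole second after the job is handed in: The straightedge lies let go and at rest in its own long recess: the middle of its underside within 8 mm of the middle of the recess floor, parallel to the recess within 0.06 rad and tilted as the rest is (0.54 to 0.68 rad), its length level within 0.025 rad (distance between base and own_slot below 0.008 m and angle between the y axis of grip and the y axis of rest, either way round below 0.06 rad and angle between grip's own z axis and vertical between 0.54 and 0.68 rad and angle between grip's own y axis and vertical between 1.545 and 1.597 rad and contact force between the fingers and straightedge below 0.1 N and linear speed of straightedge below 0.02 m/s); the robot touches nothing.
It fails at once if one of the other things (parallel bar, bottle, grey box) is moved by more than 30 mm (distance of any of parallel_mid, bottle_mid, slidebox_mid from where it was at the start of the episode above 0.03 m).
It fails at once if the straightedge is dropped or slammed onto the plate or pressed with over 45 N (contact force between straightedge and plate above 45 N).
It also fails if it takes over 72 s, if anything falls off the work surface, if the arm or the gripper's body presses on something with over 40 N, if the wrist force passes 120 N, or if a joint passes its speed limit or range.

### The arm

A 6-joint arm with a two-finger parallel gripper is mounted at the origin on the work surface. World frame = base frame: x ahead of the robot, y to its left, z up, the work surface at z = 0. Lengths are in m, angles in rad, forces in N, time in s.
With the tool pointing down it reaches from about 0.25 to 0.725 m from the base axis. Payload 4 kg.
Tool frame: the origin (TCP) lies on the centre line of the jaws, within the pads' length; the fingertips stand 17 mm ahead of it and the grasp point (between the pads) lies 2 mm behind it; z points along the fingers, x is the direction in which the jaws open and shut, and the axes are right-handed (so a half turn about z gives the same grasp; the last joint's range is limited). The gripper opens to 85 mm and grips with 20 to 120 N. Pads are 22 mm wide; open, the fingers measure 114 mm over their backs; the gripper's body (76 mm by 85 mm) begins 54 mm behind the grasp point. The pads swing forward as they close: fully open they stand 13 mm farther back than shut.
Start: joints at [1.309, 0.241, 0.005, 1.335, 0, 1.571], TCP at [0.129, 0.483, 0.248] pointing down, gripper open.
Joint ranges: [-2.72, 2.72], [-1.05, 1.87], [-1.09, 1.28], [-1.99, 2.15], [-1.42, 1.44], [-3.14, 3.14]. Speed limits (rad/s): [2.79, 2.79, 3.14, 3.14, 3.14, 3.14].

### API

Orientations are given as a unit quaternion [x, y, z, w].
In Python, from workcell import bot gives the robot as it stands.
- The arm moves only by the tool jog_arm, never from a script. Its arguments are lists of equal length, an entry for each row: "jaw": the closure, from 0 (fully open) to 1 (shut); "linear": the shift along the tool's x, y, z in m, a list of three; "delta_rot": the turn, a rotation vector about the tool's x, y, z in degrees, a list of three. A call has exactly 8 rows; each row is the pose to reach, as a shift and turn from the pose commanded when the call began, along the tool's axes at that moment; what a row does not reach only later rows make up. A row lasts 1/12 s, in which the tool goes at most 41.7 mm and 7.16 degrees, less where a joint would pass 70% of its speed; a pose out of reach is approached as far as the arm can. A call with a gripper value outside its range is refused whole. The fingers move at their own pace and stop on an object; the grip force is fixed at half the most. Time passes only in rows, so rows that repeat a pose let the fingers close, or fill a call up. It gives the time, the measured TCP pose, the force and the opening at its end, in the units of the state.
- bot.get_obs(): the state, without advancing time (a new reading comes with each control period).
- bot.camera(name): name is "scene" or "top" or "wrist"; returns (picture, depth): 400x640x3 uint8, red, green, blue; 400x640 float32, m along the optical axis (not along the pixel's ray), 0 where there is no reading.
- bot.calibration(name): a dict with "fovy" (degrees; the focal length in pixels is half the picture's height over the tangent of half this angle, whatever the lens; pixels are square), "cx", "cy" (the principal point, pixels), "origin" and "orientation" of the camera in the world. Camera axes: x right, y down, z forward; pixel columns grow to the right and rows downward; lengths in m; the calibration is good to about 2 mm. A picture is of the moment at which its call begins: read the wrist's pose just before it. calibration takes no time and is no camera call; for the wrist camera it gives the pose at the moment of the call.
- bot.job_done(): hands the job in, once; it reports no verdict.
The state is a dict: "clock": time; "joint_pos": joint angles; "joint_vel": joint speeds; "tau": joint torques, N m; "eef_pos": TCP position; "tool_rot": TCP orientation; "ft_force": force on the tool from outside, world axes, zero at the start; "ft_torque": the same for the moment, N m; "grip_width": finger opening in m.
Only numpy, scipy, OpenCV 4.12 (cv2) and the standard library are available. Lean on these libraries where they do the work, as an engineer would, in place of code of your own. Each camera call takes 0.05 s, during which the arm holds its last target.

## Working session

There is one attempt and no reset: what is moved stays moved. The work goes in short steps, Python scripts to look and compute and a tool call to move; the robot and the scene stay as the last step left them, time stands still between calls to the robot, and variables do not carry over. Pictures are saved under pics/ and viewed, and the job is handed in when it is done.

Besides the shell and the picture viewer there is one more tool, called after "Emit:" by a JSON object that holds its "name" and its "arguments", one argument or row to a line. jog_arm: Moves the arm, as the interface text tells. Its arguments: {"type":"object","properties":{"jaw":{"type":"array","items":{"type":"number"}},"linear":{"type":"array","items":{"type":"array","items":{"type":"number"}}},"delta_rot":{"type":"array","items":{"type":"array","items":{"type":"number"}}}},"required":["jaw","linear","delta_rot"]}

```bash
ls; mkdir -p pics; python3 - <<'E'
from workcell import bot
import cv2,numpy as np
o=bot.get_obs();print({k:np.round(v,4).tolist() for k,v in o.items()})
for n in ["scene","top","wrist"]:
    c=bot.calibration(n);print(n,c)
    p,d=bot.camera(n)
    cv2.imwrite(f"pics/{n}0.png",p[:,:,::-1]);np.save(f"{n}0.npy",d)
    np.save(f"{n}0rgb.npy",p)
E
```

```text
pics
{'clock': 0.0, 'joint_pos': [1.309, 0.2414, 0.0037, 1.3352, -0.0, 1.5708], 'joint_vel': [0.0008, -0.0007, -0.0001, -0.0019, 0.0007, -0.0003], 'tau': [-0.0001, -37.2319, 25.2406, 0.0169, -0.0, 0.0], 'eef_pos': [0.1293, 0.4824, 0.2474], 'tool_rot': [0.7934, 0.6088, -0.0008, 0.0006], 'ft_force': [1.6518, -0.0878, 0.7269], 'ft_torque': [0.029, 0.0191, -0.0047], 'grip_width': 0.0852}
scene {'fovy': 48.65097619041194, 'cx': 321.87664351063677, 'cy': 198.62784968355462, 'origin': array([ 0.95941389, -0.62433874,  1.21431106]), 'orientation': array([ 0.91848732,  0.24440013, -0.08351006, -0.29945898])}
top {'fovy': 46.748804861197065, 'cx': 319.5826342374034, 'cy': 193.99264656641864, 'origin': array([0.39533438, 0.08473822, 1.56573166]), 'orientation': array([-0.6959819 ,  0.71607568, -0.0382191 ,  0.03720389])}
wrist {'fovy': 65.55287451571027, 'cx': 325.61146585918567, 'cy': 202.76629801707588, 'origin': array([0.06466176, 0.49913206, 0.3734599 ]), 'orientation': array([0.78603859, 0.60323401, 0.08152397, 0.10773074])}
```

View pics/scene0.png

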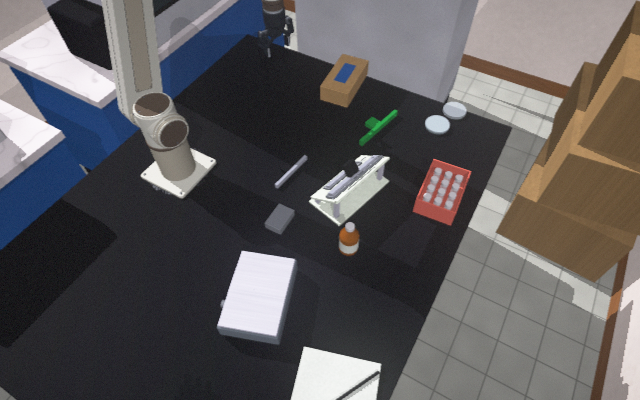

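View pics/top0.png

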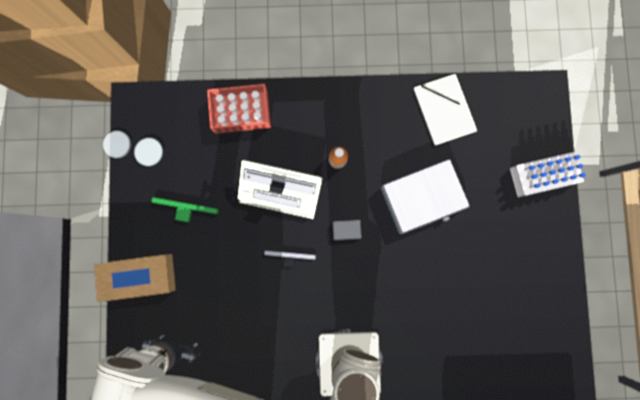

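View pics/wrist0.png

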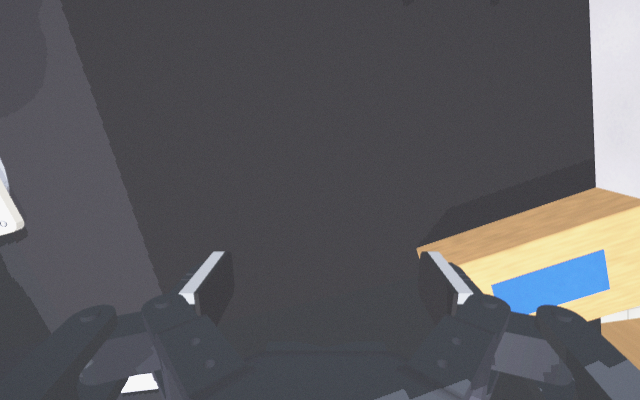

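The scene view shows the rest at about (350,185) with the black grip at (352,168), the plate at (258,295), the bottle at (348,238) and the grey box at (280,219). The top view shows the rest at (280,188), the plate at (425,195) and the green decoy at (185,208). Next I'll measure with the depth images.

```bash
cat > h.py <<'E'
import numpy as np,cv2
from scipy.spatial.transform import Rotation as R
from workcell import bot
def cloud(c,d):
    h,w=d.shape;f=h/2/np.tan(np.radians(c["fovy"]/2))
    u,v=np.meshgrid(np.arange(w),np.arange(h))
    P=np.stack([(u-c["cx"])/f*d,(v-c["cy"])/f*d,d],-1)
    W=P@R.from_quat(c["orientation"]).as_matrix().T+c["origin"]
    W[d==0]=np.nan
    return W
def proj(c,X):
    f=200/np.tan(np.radians(c["fovy"]/2))
    p=(np.atleast_2d(X)-c["origin"])@R.from_quat(c["orientation"]).as_matrix()
    return np.c_[p[:,0]/p[:,2]*f+c["cx"],p[:,1]/p[:,2]*f+c["cy"]]
E
python3 - <<'E'
from h import *
for n,roi in [("top",(100,60,500,300)),("scene",(200,130,420,360))]:
    p=np.load(n+"0rgb.npy");x0,y0,x1,y1=(225,145,480,245) if n=="top" else (200,130,400,350)
    k=3 if n=="top" else 2.7
    cv2.imwrite(f"pics/{n}z.png",cv2.resize(p[y0:y1,x0:x1,::-1],None,fx=k,fy=k,interpolation=cv2.INTER_CUBIC))
    c=bot.calibration(n);W=cloud(c,np.load(n+"0.npy"))
    z=W[...,2]
    if n=="top":
        pts=[(280,188),(277,186),(262,173),(305,180),(275,200),(425,195),(395,200),(455,190),(338,157),(346,230),(290,255),(350,260)]
    else: pts=[(352,168),(365,165),(258,295),(280,219),(348,238),(349,190),(335,185),(100,250)]
    for u,v in pts: print(n,u,v,W[v,u].round(4))
E
```

```text
top 280 188 [0.5693 0.2022 0.1471]
top 277 186 [0.5762 0.2116 0.1443]
top 262 173 [0.623  0.2611 0.1137]
top 305 180 [0.5968 0.1253 0.1126]
top 275 200 [0.5408 0.2263 0.0623]
top 425 195 [ 0.5421 -0.2613  0.0733]
top 395 200 [ 0.5288 -0.1636  0.0717]
top 455 190 [ 0.5559 -0.3601  0.0713]
top 338 157 [0.669  0.0181 0.106 ]
top 346 230 [ 0.4374 -0.0037  0.0321]
top 290 255 [0.3604 0.1841 0.0166]
top 350 260 [ 0.3375 -0.0159 -0.0058]
scene 352 168 [0.5806 0.2109 0.1328]
scene 365 165 [0.6058 0.2555 0.1167]
scene 258 295 [ 0.5461 -0.2764  0.0717]
scene 280 219 [ 0.4429 -0.0136  0.0302]
scene 348 238 [ 0.6816 -0.0033  0.0935]
scene 349 190 [0.6102 0.1354 0.1223]
scene 335 185 [0.5455 0.1643 0.0744]
scene 100 250 [ 0.0049 -0.3779  0.0049]
```

```bash
python3 - <<'E'
from h import *
# white mask clusters from top: plate
for n in ["top","scene"]:
    c=bot.calibration(n);W=cloud(c,np.load(n+"0.npy"));p=np.load(n+"0rgb.npy").astype(int)
    z=W[...,2]
    m=((z>0.055)&(z<0.09)&(W[...,0]>0.3)&(W[...,0]<0.65)&(W[...,1]>-0.45)&(W[...,1]<0.0)).astype(np.uint8)
    k,l,s,ce=cv2.connectedComponentsWithStats(m)
    i=1+np.argmax(s[1:,4]);P=W[l==i]
    r=cv2.minAreaRect(P[:,:2].astype(np.float32)*1000)
    print(n,s[i],r,P[:,2].min(),P[:,2].max())
    # rest
    m=((z>0.03)&(z<0.25)&(W[...,0]>0.3)&(W[...,0]<0.65)&(W[...,1]>0.08)&(W[...,1]<0.42)).astype(np.uint8)
    k,l,s,ce=cv2.connectedComponentsWithStats(m)
    i=1+np.argmax(s[1:,4]);P=W[l==i]
    r=cv2.minAreaRect(P[:,:2].astype(np.float32)*1000)
    print(n,"rest",s[i],r,P[:,2].min(),P[:,2].max())
E
```

```text
top [ 382  162   87   71 3721] ((542.5249633789062, -263.19915771484375), (170.04209899902344, 237.78904724121094), 19.78009796142578) 0.055000613814239596 0.0882318986614612
top rest [ 238  165   82   50 2974] ((580.283447265625, 213.93869018554688), (256.6867980957031, 118.62681579589844), 75.82260131835938) 0.03376636552245893 0.1559407503040311
scene [ 217  251   79   89 4862] ((538.79052734375, -266.5561828613281), (166.74769592285156, 239.90463256835938), 19.519929885864258) 0.05509298408517682 0.08265649768000749
scene rest [ 310  155   76   61 1707] ((572.485107421875, 213.24728393554688), (260.5630187988281, 121.93106842041016), 76.15406799316406) 0.030634419815632974 0.15129313161402624
```

View pics/topz.png

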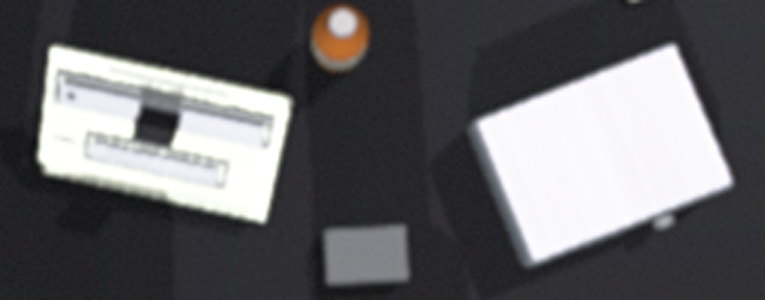

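View pics/scenez.png

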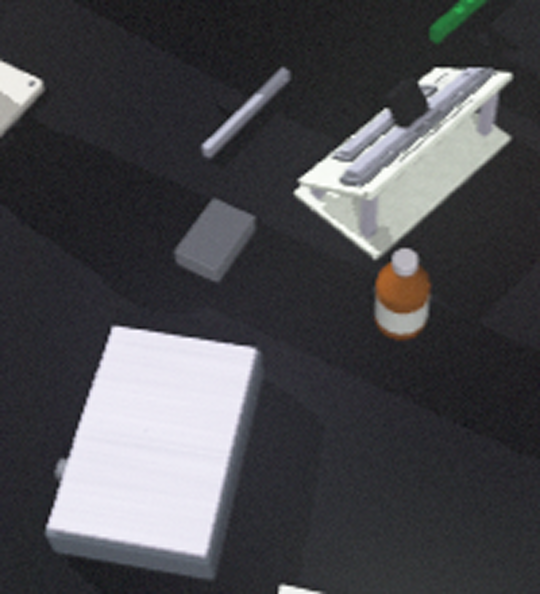

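```bash
cat >> h.py <<'E'
def cur():
    o=bot.get_obs();return np.array(o["eef_pos"]),R.from_quat(o["tool_rot"]),o
def frame(xdir,zdir):
    z=np.array(zdir,float);z/=np.linalg.norm(z);x=np.array(xdir,float);x-=z*(x@z);x/=np.linalg.norm(x)
    return R.from_matrix(np.c_[x,np.cross(z,x),z])
def delta(p,Rt,verbose=True):
    p0,R0,o=cur()
    l=R0.inv().apply(np.array(p)-p0);r=np.degrees((R0.inv()*Rt).as_rotvec())
    if verbose: print("at",p0.round(4),"linear",l.round(4).tolist(),"rot",r.round(2).tolist(),"t",o["clock"])
    return l,r
def snap(n,name,z=None):
    c=bot.calibration(n);p,d=bot.camera(n)
    cv2.imwrite(f"pics/{name}.png",p[:,:,::-1]);np.savez(name+".npz",p=p,d=d,**{k:c[k] for k in c})
    return c,p,d
AR=np.radians(-14.1)   # rest x azimuth
def rest_axes(a=None):
    a=AR if a is None else a
    ex=np.array([np.cos(a),np.sin(a),0]);ey=np.array([-np.sin(a),np.cos(a),0]);ez=np.array([0,0,1.])
    n=-np.sin(np.radians(35))*ex+np.cos(np.radians(35))*ez
    s=np.cos(np.radians(35))*ex+np.sin(np.radians(35))*ez
    return ex,ey,n,s
E
python3 - <<'E'
from h import *
for i in range(3):
    p,r,o=cur();print(p,r.as_quat())
ex,ey,n,s=rest_axes()
delta([.517,.221,.235],frame(s,-n))
c=bot.calibration("wrist");print(r.inv().apply(c["origin"]-p),(r.inv()*R.from_quat(c["orientation"])).as_matrix().round(3))
E
```

```text
[0.12928159 0.48251519 0.24759691] [ 7.93359655e-01  6.08752621e-01 -6.70977721e-04  5.03705581e-04]
[0.12928159 0.48251519 0.24759691] [ 7.93359655e-01  6.08752621e-01 -6.70977721e-04  5.03705581e-04]
[0.12928159 0.48251519 0.24759691] [ 7.93359655e-01  6.08752621e-01 -6.70977721e-04  5.03705581e-04]
at [0.1293 0.4825 0.2476] linear [-0.1522, 0.4422, 0.0128] rot [-27.07, 27.64, 86.1] t 0.15
[-0.0008386  -0.06672091 -0.12597408] [[ 1.    -0.     0.   ]
 [ 0.     0.963  0.268]
 [-0.    -0.268  0.963]]
```

Emit:
{"name": "jog_arm", "arguments": {
  "jaw": [0, 0, 0, 0, 0, 0, 0, 0],
  "linear": [
    [-0.01, 0.03, 0.001],
    [-0.02, 0.06, 0.002],
    [-0.03, 0.09, 0.003],
    [-0.04, 0.12, 0.004],
    [-0.05, 0.15, 0.004],
    [-0.06, 0.18, 0.005],
    [-0.07, 0.21, 0.006],
    [-0.08, 0.24, 0.006]
  ],
  "delta_rot": [
    [-1.7, 1.8, 5.5],
    [-3.4, 3.6, 11],
    [-5.1, 5.4, 16.5],
    [-6.8, 7.2, 22],
    [-8.5, 9, 27.5],
    [-10.2, 10.8, 33],
    [-11.9, 12.6, 38.5],
    [-13.6, 14.4, 44]
  ]
}}

```text
clock: 0.82
eef_pos: [0.3413, 0.3421, 0.242]
tool_rot: [0.951, 0.258, 0.168, 0.017]
ft_force: [0.2, 0.4, 0.8]
grip_width: 0.0859
```

```bash
python3 - <<'E'
from h import *
ex,ey,n,s=rest_axes()
delta([.517,.221,.235],frame(s,-n))
E
```

```text
at [0.3413 0.3421 0.242 ] linear [0.0803, 0.1892, 0.0578] rot [-13.55, 13.4, 41.69] t 0.8167
```

Emit:
{"name": "jog_arm", "arguments": {
  "jaw": [0, 0, 0, 0, 0, 0, 0, 0],
  "linear": [
    [0.011, 0.026, 0.008],
    [0.022, 0.052, 0.016],
    [0.033, 0.078, 0.024],
    [0.044, 0.104, 0.032],
    [0.055, 0.13, 0.04],
    [0.066, 0.156, 0.048],
    [0.08, 0.185, 0.057],
    [0.08, 0.185, 0.057]
  ],
  "delta_rot": [
    [-1.8, 1.9, 5.9],
    [-3.6, 3.8, 11.8],
    [-5.4, 5.7, 17.7],
    [-7.2, 7.6, 23.6],
    [-9, 9.5, 29.5],
    [-11, 11.2, 35.4],
    [-13.4, 13.2, 41],
    [-13.4, 13.2, 41]
  ]
}}

```text
clock: 1.48
eef_pos: [0.5165, 0.2246, 0.2344]
tool_rot: [0.948, -0.112, 0.297, 0.038]
ft_force: [-0.3, -0.1, -0.1]
grip_width: 0.0855
```

```bash
python3 - <<'E'
from h import *
ex,ey,n,s=rest_axes()
delta([.517,.221,.235],frame(s,-n))
snap("wrist","w1")
E
```

```text
at [0.5165 0.2246 0.2344] linear [0.0015, 0.0034, 0.0003] rot [-0.04, 0.14, 0.63] t 1.4833
```

View pics/w1.png

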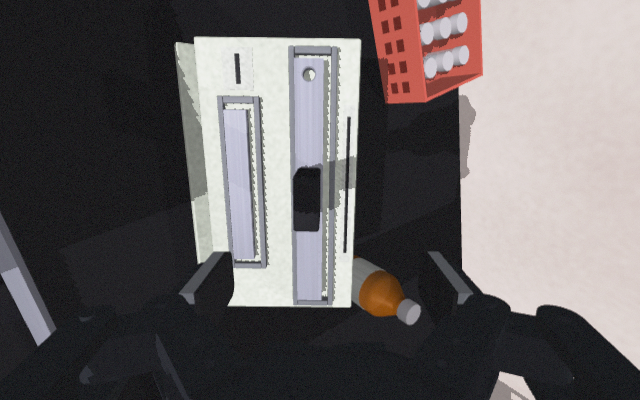

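The wrist view shows the straightedge in the right (upper) recess. The hole is at (309,74), the black grip at (307,200), the recess frame spans rows 47–304, and the parallel bar is at (238,185). I'll fit planes and edges next.

```bash
python3 - <<'E'
from h import *
D=np.load("w1.npz");c={k:D[k] for k in ["fovy","cx","cy","origin","orientation"]};p=D["p"].astype(int);W=cloud(c,D["d"])
# face plane: white pixels, region
m=(p.min(-1)>200)&(np.indices(D["d"].shape)[1]>200)&(np.indices(D["d"].shape)[1]<358)&(np.indices(D["d"].shape)[0]>42)&(np.indices(D["d"].shape)[0]<240)
P=W[m];P=P[~np.isnan(P[:,0])]
for _ in range(5):
    q=P.mean(0);n=np.linalg.svd(P-q)[2][2];n*=np.sign(n[2]);e=(P-q)@n;P=P[abs(e)<max(.0015,2*e.std())]
print(len(P),"n",n,"tilt",np.degrees(np.arccos(n[2])),"az",np.degrees(np.arctan2(-n[1],-n[0])),e.std())
H=(W-q)@n
for u,v,w in [(307,74,"hole"),(308,110,"bar"),(308,270,"bar"),(307,200,"grip"),(307,180,"g"),(238,180,"par"),(293,150,"strip"),(334,150,"strip"),(315,49,"strip"),(285,150,"face"),(250,60,'face'),(320,302,'strip')]:
    print(w,u,v,p[v,u],W[v,u].round(4),(H[v,u]*1000).round(1))
ex=np.array([-n[0],-n[1],0]);ex/=np.linalg.norm(ex);ey=np.cross([0,0,1],ex);s=np.cross(ey,n)
def loc(X): X=np.asarray(X)-q;return np.c_[X@s,X@ey,X@n]*1000
# cross profile rows at h
for v in (100,130,250): 
    print(v,[(u,*(loc(W[v,u][None])[0].round(1))) for u in range(280,362,3)])
print([(v,*(loc(W[v,308][None])[0].round(1))) for v in list(range(38,64,2))+list(range(155,245,4))+list(range(290,310,2))])
E
python3 - <<'E'
import cv2
im=cv2.imread("pics/w1.png")
cv2.imwrite("pics/w1z.png",cv2.resize(im[35:315,190:365],None,fx=2.1,fy=2.1,interpolation=cv2.INTER_CUBIC))
E
```

```text
13294 n [-0.55575809  0.13962973  0.81953431] tilt 34.96179687533191 az -14.103195297051581 0.0006607697920423946
hole 307 74 [127 131 124] [0.6165 0.3043 0.095 ] 0.4
bar 308 110 [194 195 214] [0.6029 0.2772 0.1071] 14.0
bar 308 270 [185 187 204] [0.5664 0.1345 0.1069] 14.2
grip 307 200 [26 28 29] [0.5634 0.2192 0.1443] 58.4
g 307 180 [29 29 36] [0.5672 0.234  0.1442] 58.2
par 238 180 [193 194 212] [0.5405 0.2296 0.0652] 7.7
strip 293 150 [143 143 152] [0.5866 0.2465 0.0952] 9.0
strip 334 150 [143 144 154] [0.6157 0.2395 0.1153] 8.3
strip 315 49 [151 151 163] [0.6227 0.3215 0.1046] 7.1
face 285 150 [231 235 227] [0.5847 0.2459 0.0834] 0.3
face 250 60 [226 228 224] [0.581  0.324  0.0674] 0.2
strip 320 302 [139 142 151] [0.5692 0.0945 0.1094] 9.2
100 [(280, np.float64(10.1), np.float64(24.0), np.float64(0.8)), (283, np.float64(12.4), np.float64(24.1), np.float64(-1.0)), (286, np.float64(15.3), np.float64(24.1), np.float64(1.0)), (289, np.float64(18.9), np.float64(23.7), np.float64(9.8)), (292, np.float64(21.4), np.float64(23.7), np.float64(9.5)), (295, np.float64(24.4), np.float64(23.5
[... 6950 characters left out ...]
(13.9)), (243, np.float64(34.6), np.float64(-103.6), np.float64(14.2)), (290, np.float64(34.4), np.float64(-153.1), np.float64(14.3)), (292, np.float64(34.4), np.float64(-155.4), np.float64(14.1)), (294, np.float64(34.3), np.float64(-158.1), np.float64(13.4)), (296, np.float64(34.4), np.float64(-159.8), np.float64(14.2)), (298, np.float64(34.4), np.float64(-161.7), np.float64(14.8)), (300, np.float64(34.0), np.float64(-168.3), np.float64(7.9)), (302, np.float64(34.0), np.float64(-169.7), np.float64(9.3)), (304, np.float64(33.9), np.float64(-173.2), np.float64(7.6)), (306, np.float64(33.4), np.float64(-180.9), np.float64(-0.4)), (308, np.float64(26.9), np.float64(-258.0), np.float64(-110.2))]
```

View pics/w1z.png

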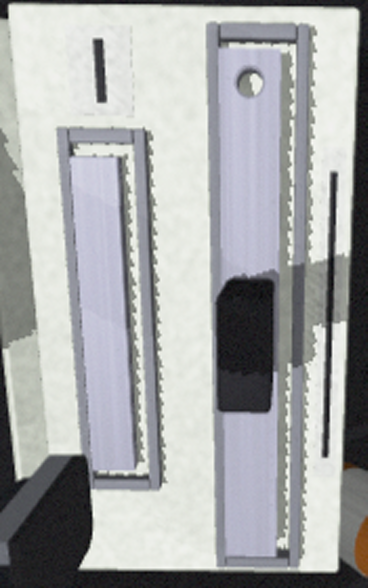

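```bash
cat > restfit.py <<'E'
from h import *
def fit(name,u0=200,u1=358,v0=42,v1=240,usefix=None):
    D=np.load(name);c={k:D[k] for k in ["fovy","cx","cy","origin","orientation"]};p=D["p"].astype(int);W=cloud(c,D["d"])
    vv,uu=np.indices(D["d"].shape)
    m=(p.min(-1)>200)&(uu>u0)&(uu<u1)&(vv>v0)&(vv<v1)
    P=W[m];P=P[~np.isnan(P[:,0])]
    for _ in range(5):
        q=P.mean(0);n=np.linalg.svd(P-q,full_matrices=False)[2][2];n*=np.sign(n[2]);e=(P-q)@n;P=P[abs(e)<max(.0015,2*e.std())]
    ex=np.array([-n[0],-n[1],0]);ex/=np.linalg.norm(ex);ey=np.cross([0,0,1],ex);s=np.cross(ey,n)
    L=np.stack([(W-q)@s,(W-q)@ey,(W-q)@n],-1)*1000
    return W,L,q,s,ey,n,p,uu,vv
E
python3 - <<'E'
from restfit import *
W,L,q,s,ey,n,p,uu,vv=fit("w1.npz")
h=L[...,2]
m=(abs(h-14)<2)&(L[...,0]>20)&(L[...,0]<52)&(L[...,1]<62)&(L[...,1]>-168)
B=L[m];print("bar",len(B),np.percentile(B[:,:2],[0.5,1,99,99.5],axis=0))
r=cv2.minAreaRect(B[:,:2].astype(np.float32));print(r)
m=(h>55)&(h<62)&(L[...,0]>10)&(L[...,0]<60);G=L[m];print("grip",np.percentile(G[:,:2],[0,1,99,100],axis=0),cv2.minAreaRect(G[:,:2].astype(np.float32)))
m=(abs(h-9)<1.5)&(L[...,0]>12)&(L[...,0]<64)&(L[...,1]<75)&(L[...,1]>-180)&(abs(p[...,0]-145)<15);S=L[m]
print("frame",cv2.minAreaRect(S[:,:2].astype(np.float32)))
for a,b in [(35,38)]:
    print("grip c",q+.035*s-.0535*ey+.036*n,"own_slot",q+.038*s-.0535*ey, "n",n)
E
```

```text
bar 4914 [[  23.46867088 -162.66929816]
 [  23.606887   -161.60932811]
 [  47.19552172   54.80104781]
 [  47.29941302   55.54996323]]
((35.318336486816406, -53.784751892089844), (219.9097137451172, 24.038854598999023), 89.93860626220703)
grip [[ 25.33789575 -74.84594837]
 [ 25.65011118 -74.40280289]
 [ 44.87372201 -32.16357758]
 [ 44.94143661 -31.51046417]] ((35.23183059692383, -53.17012405395508), (43.269142150878906, 19.6060733795166), 89.73583221435547)
frame ((38.211021423339844, -53.801048278808594), (39.50013732910156, 238.91453552246094), 0.009425702504813671)
grip c [0.57372346 0.21313271 0.12504757] own_slot [0.59611525 0.20750696 0.09726342] n [-0.55575809  0.13962973  0.81953431]
```

```bash
cat >> h.py <<'E'
N=np.array([-0.55576,0.13963,0.81953]);EY=np.cross([0,0,1],[-N[0],-N[1],0]);EY/=np.linalg.norm(EY);S=np.cross(EY,N)
OWN=np.array([0.59611525,0.20750696,0.09726342]);GR0=OWN-.0027*S+.036*N
RR=frame(S,-N)
E
python3 - <<'E'
from h import *
print(GR0)
delta(GR0+.05*N,RR);delta(GR0,RR)
E
```

```text
[0.57396185 0.21307281 0.12521931]
at [0.5149 0.2254 0.2341] linear [-0.0126, -0.0024, 0.0738] rot [-0.13, 0.27, 0.87] t 1.5333
at [0.5149 0.2254 0.2341] linear [-0.0124, -0.0023, 0.1238] rot [-0.13, 0.27, 0.87] t 1.5333
```

Emit:
{"name": "jog_arm", "arguments": {
  "jaw": [0, 0, 0, 0, 0, 0, 0, 0],
  "linear": [
    [-0.006, -0.001, 0.015],
    [-0.0125, -0.0023, 0.03],
    [-0.0125, -0.0023, 0.045],
    [-0.0125, -0.0023, 0.06],
    [-0.0125, -0.0023, 0.074],
    [-0.0125, -0.0023, 0.074],
    [-0.0125, -0.0023, 0.074],
    [-0.0125, -0.0023, 0.074]
  ],
  "delta_rot": [
    [-0.1, 0.3, 0.9],
    [-0.1, 0.3, 0.9],
    [-0.1, 0.3, 0.9],
    [-0.1, 0.3, 0.9],
    [-0.1, 0.3, 0.9],
    [-0.1, 0.3, 0.9],
    [-0.1, 0.3, 0.9],
    [-0.1, 0.3, 0.9]
  ]
}}

```text
clock: 2.2
eef_pos: [0.5454, 0.2218, 0.1679]
tool_rot: [0.947, -0.116, 0.299, 0.035]
ft_force: [-0.3, 0.1, 1.0]
grip_width: 0.0856
```

```bash
python3 - <<'E'
from h import *
snap("wrist","w2")
delta(GR0+.05*N,RR);delta(GR0,RR)
E
```

```text
at [0.5456 0.222  0.1683] linear [-0.0004, 0.0017, 0.0023] rot [-0.25, -0.14, 0.06] t 2.25
at [0.5456 0.222  0.1683] linear [-0.0005, 0.002, 0.0523] rot [-0.25, -0.14, 0.06] t 2.25
```

View pics/w2.png

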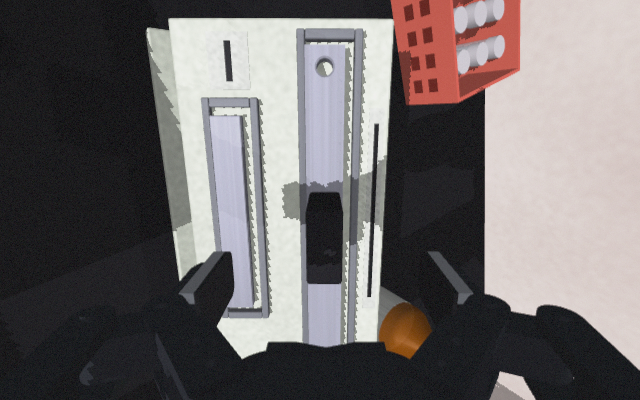

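```bash
python3 - <<'E'
from restfit import *
W,L,q,s,ey,n,p,uu,vv=fit("w2.npz",175,388,30,250)
print(n,N)
h=L[...,2]
X=np.stack([(W-OWN)@S,(W-OWN)@EY,(W-OWN)@N],-1)*1000
m=(abs(h-14)<2)&(abs(X[...,0])<14)&(X[...,1]>-90);B=X[m];print("bar s",np.percentile(B,[.5,50,99.5],axis=0))
m=(h>54)&(h<62)&(abs(X[...,0])<25)&(vv>180)&(vv<290);G=X[m];print("grip",np.percentile(G,[0.5,50,99.5],axis=0),G.mean(0))
m=(abs(h-9)<1.5)&(abs(X[...,0])<25)&(X[...,1]>-60)&(abs(p[...,0]-145)<15);G=X[m];print("fr",np.percentile(G,[0.5,50,99.5],axis=0))
E
```

```text
[-0.55591767  0.13926567  0.81948802] [-0.55576  0.13963  0.81953]
bar s [[-13.87926794 -89.16253398  12.3173361 ]
 [ -2.04379773  53.81924195  13.92407621]
 [  9.31269234 109.34049202  15.58079322]]
grip [[-12.47669036 -21.49457601  54.71980959]
 [ -2.47932804   1.71476959  57.8156739 ]
 [  7.25415949  21.70629042  59.42796245]] [-2.59298762  1.30511824 57.75432417]
fr [[-19.405127   -58.75790892   7.57719551]
 [ -6.50909737  72.65410384   8.91149055]
 [ 19.7370677  118.80450234  10.4020224 ]]
```

Emit:
{"name": "jog_arm", "arguments": {
  "jaw": [0, 0, 0, 0, 0, 0, 0, 0],
  "linear": [
    [-0.0005, 0.002, 0.008],
    [-0.0005, 0.002, 0.016],
    [-0.0005, 0.002, 0.024],
    [-0.0005, 0.002, 0.032],
    [-0.0005, 0.002, 0.04],
    [-0.0005, 0.002, 0.046],
    [-0.0005, 0.002, 0.052],
    [-0.0005, 0.002, 0.052]
  ],
  "delta_rot": [
    [-0.2, -0.1, 0],
    [-0.2, -0.1, 0],
    [-0.2, -0.1, 0],
    [-0.2, -0.1, 0],
    [-0.2, -0.1, 0],
    [-0.2, -0.1, 0],
    [-0.2, -0.1, 0],
    [-0.2, -0.1, 0]
  ]
}}

```text
clock: 2.92
eef_pos: [0.5739, 0.2117, 0.1229]
tool_rot: [0.947, -0.117, 0.297, 0.038]
ft_force: [-0.2, 0.6, -0.6]
grip_width: 0.0853
```

```bash
python3 - <<'E'
from h import *
delta(GR0,RR); print(cur()[2]["ft_force"])
E
```

```text
at [0.5739 0.2117 0.1229] linear [0.0011, -0.0013, -0.0021] rot [0.11, 0.08, 0.06] t 2.9167
[-0.1970847   0.55940874 -0.61279908]
```

Emit:
{"name": "jog_arm", "arguments": {
  "jaw": [0, 0.3, 0.6, 0.85, 1, 1, 1, 1],
  "linear": [
    [0.001, -0.001, -0.001],
    [0.001, -0.001, -0.001],
    [0.001, -0.001, -0.001],
    [0.001, -0.001, -0.001],
    [0.001, -0.001, -0.001],
    [0.001, -0.001, -0.001],
    [0.001, -0.001, -0.001],
    [0.001, -0.001, -0.001]
  ],
  "delta_rot": [
    [0, 0, 0],
    [0, 0, 0],
    [0, 0, 0],
    [0, 0, 0],
    [0, 0, 0],
    [0, 0, 0],
    [0, 0, 0],
    [0, 0, 0]
  ]
}}

```text
clock: 3.58
eef_pos: [0.5739, 0.2136, 0.1258]
tool_rot: [0.947, -0.116, 0.298, 0.037]
ft_force: [-3.5, 2.5, 1.6]
grip_width: 0.0193
```

```bash
python3 - <<'E'
from h import *
delta(GR0,RR); print(cur()[2]["ft_force"],cur()[2]["ft_torque"])
E
```

```text
at [0.5739 0.2136 0.1258] linear [-0.0002, 0.0005, 0.0006] rot [-0.01, 0.04, 0.07] t 3.5833
[-3.5074146   2.48292513  1.60263915] [ 0.33272289  0.95494786 -0.0410533 ]
```

Emit:
{"name": "jog_arm", "arguments": {
  "jaw": [1, 1, 1, 1, 1, 1, 1, 1],
  "linear": [
    [0, 0, -0.004],
    [0, 0, -0.01],
    [0, 0, -0.02],
    [0, 0, -0.034],
    [0, 0, -0.05],
    [0, 0, -0.066],
    [0, 0, -0.08],
    [0, 0, -0.09]
  ],
  "delta_rot": [
    [0, 0, 0],
    [0, 0, 0],
    [0, 0, 0],
    [0, 0, 0],
    [0, 0, 0],
    [0, 0, 0],
    [0, 0, 0],
    [0, 0, 0]
  ]
}}

```text
clock: 4.25
eef_pos: [0.5231, 0.2261, 0.2007]
tool_rot: [0.947, -0.116, 0.298, 0.037]
ft_force: [-0.1, 0.1, -4.5]
grip_width: 0.0192
```

```bash
python3 - <<'E'
from h import *
print(cur()[2]["ft_force"],cur()[0])
snap("wrist","w3"); snap("scene","s3")
E
```

```text
[-0.08016395  0.12311758 -4.47305599] [0.5230636  0.22608993 0.20070327]
```

View pics/w3.png

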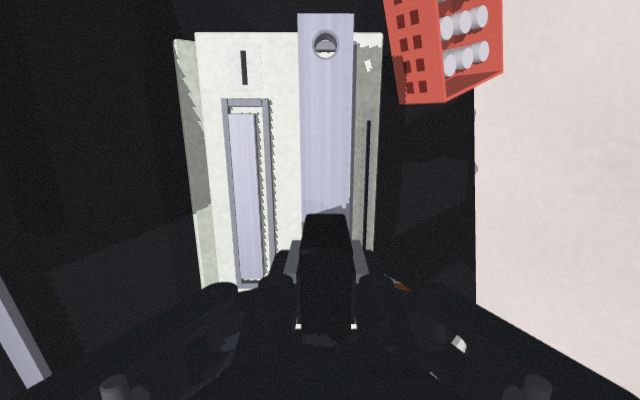

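View pics/s3.png

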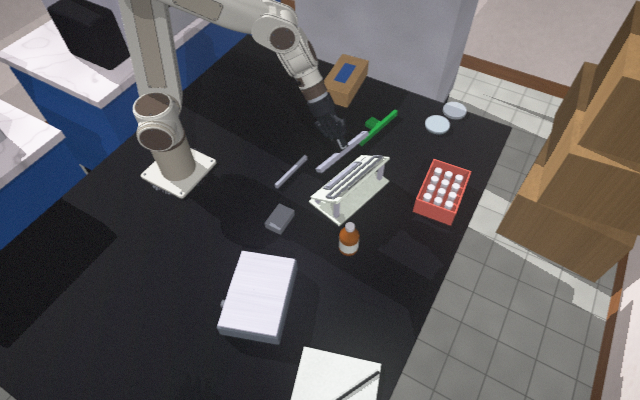

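The bar is held level in the jaws, with the hole at (325,44), and the rest's recess is empty. Now I'll measure how the bar sits in the tool frame.

```bash
cat >> h.py <<'E'
def held(name,um=(298,356),vm=(15,205)):
    D=np.load(name);c={k:D[k] for k in ["fovy","cx","cy","origin","orientation"]};W=cloud(c,D["d"])
    # camera->tool fixed transform
    Rtc=np.array([[1,0,0],[0,.963,.268],[0,-.268,.963]]);u,_,v=np.linalg.svd(Rtc);Rtc=u@v;ptc=np.array([-.00084,-.06672,-.12597])
    Rc=R.from_quat(c["orientation"]).as_matrix()
    T=(W-c["origin"])@Rc@Rtc.T+ptc
    return T,D["p"]
E
python3 - <<'E'
from h import *
T,p=held("w3.npz")
X=T[15:205,298:356].reshape(-1,3);X=X[~np.isnan(X[:,0])]
z0=np.median(X[:,2]);X=X[abs(X[:,2]-z0)<.006]
for _ in range(5):
    q=X.mean(0);n=np.linalg.svd(X-q,full_matrices=False)[2][2];n*=np.sign(n[2]);e=(X-q)@n;X=X[abs(e)<max(.001,2*e.std())]
print(len(X),q,n,np.degrees(n),e.std())
print("bar z at y=0:",q[2]+n[1]*q[1]/n[2], np.percentile(X,[.5,99.5],axis=0))
B=np.c_[X[:,0],X[:,1]]*1000;print(cv2.minAreaRect(B.astype(np.float32)))
for y0 in (-100,-80,-60): 
    b=B[abs(B[:,1]-y0)<4];print(y0,np.percentile(b[:,0],[1,99]))
E
```

```text
8401 [-0.0010862  -0.06795151  0.02197798] [-0.00671706  0.00161416  0.99997614] [-0.38485919  0.09248462 57.29441229] 0.0005091255742177655
bar z at y=0: 0.02186829254411472 [[-0.01296154 -0.1078805   0.02095755]
 [ 0.01076378 -0.02527064  0.02300482]]
((-1.141758918762207, -66.50028991699219), (24.07624053955078, 83.67239379882812), 0.07634978741407394)
-100 [-12.71781133  10.62263421]
-80 [-12.78578694  10.52973362]
-60 [-12.76537214  10.478842  ]
```

```bash
cat >> h.py <<'E'
def plate_R(az=19.65,tilt=0.0):
    # tool x along plate x, z down; tilt>0: hole end (plate +y) up
    a=np.radians(az);X=np.array([np.cos(a),np.sin(a),0]);Rb=frame(X,[0,0,-1.])
    return R.from_rotvec(tilt*X)*Rb
E
python3 - <<'E'
from h import *
delta([.50,0.0,.24],plate_R())
p,r,o=cur()
print(plate_R(tilt=.043).as_matrix().round(3))
E
```

```text
at [0.5238 0.2267 0.2015] linear [0.0482, 0.2257, -0.0136] rot [10.21, -34.02, -32.6] t 4.35
[[ 0.942  0.336 -0.014]
 [ 0.336 -0.941  0.04 ]
 [ 0.    -0.043 -0.999]]
```

Emit:
{"name": "jog_arm", "arguments": {
  "jaw": [1, 1, 1, 1, 1, 1, 1, 1],
  "linear": [
    [0.006, 0.018, -0.008],
    [0.012, 0.045, -0.013],
    [0.018, 0.075, -0.014],
    [0.024, 0.105, -0.014],
    [0.03, 0.135, -0.014],
    [0.036, 0.165, -0.014],
    [0.042, 0.195, -0.014],
    [0.048, 0.225, -0.014]
  ],
  "delta_rot": [
    [0.6, -2, -2],
    [1.9, -6.2, -6],
    [3.2, -10.7, -10.2],
    [4.6, -15.2, -14.6],
    [6, -19.9, -19],
    [7.4, -24.6, -23.6],
    [8.8, -29.3, -28.1],
    [10.2, -34, -32.6]
  ]
}}

```text
clock: 5.02
eef_pos: [0.4998, -0.0022, 0.2394]
tool_rot: [0.985, 0.171, -0.002, 0.001]
ft_force: [1.3, -0.3, -5.3]
grip_width: 0.0192
```

```bash
python3 - <<'E'
from h import *
delta([.541,-0.265,.20],plate_R())
print(cur()[2]["ft_force"])
E
```

```text
at [ 0.4998 -0.0022  0.2394] linear [-0.0498, 0.2612, 0.0398] rot [0.04, 0.23, 0.08] t 5.0167
[ 1.31739138 -0.3230536  -5.28369945]
```

Emit:
{"name": "jog_arm", "arguments": {
  "jaw": [1, 1, 1, 1, 1, 1, 1, 1],
  "linear": [
    [-0.007, 0.036, 0.001],
    [-0.014, 0.074, 0.004],
    [-0.021, 0.112, 0.008],
    [-0.028, 0.15, 0.012],
    [-0.036, 0.188, 0.018],
    [-0.043, 0.226, 0.024],
    [-0.048, 0.25, 0.028],
    [-0.05, 0.261, 0.03]
  ],
  "delta_rot": [
    [0, 0.2, 0],
    [0, 0.2, 0],
    [0, 0.2, 0],
    [0, 0.2, 0],
    [0, 0.2, 0],
    [0, 0.2, 0],
    [0, 0.2, 0],
    [0, 0.2, 0]
  ]
}}

```text
clock: 5.68
eef_pos: [0.5397, -0.2671, 0.2071]
tool_rot: [0.986, 0.168, -0.0, 0.001]
ft_force: [0.5, 0.4, -4.9]
grip_width: 0.019
```

```bash
python3 - <<'E'
from h import *
print(cur()[2]["ft_force"],cur()[0])
snap("wrist","w4");snap("scene","s4");snap("top","t4")
print(cur()[2]["ft_force"],cur()[0])
E
```

```text
[ 0.51844857  0.44084466 -4.86656841] [ 0.53973883 -0.26710815  0.20713842]
[-0.08110482  0.28334426 -4.22736508] [ 0.53974896 -0.26334023  0.20788173]
```

View pics/w4.png

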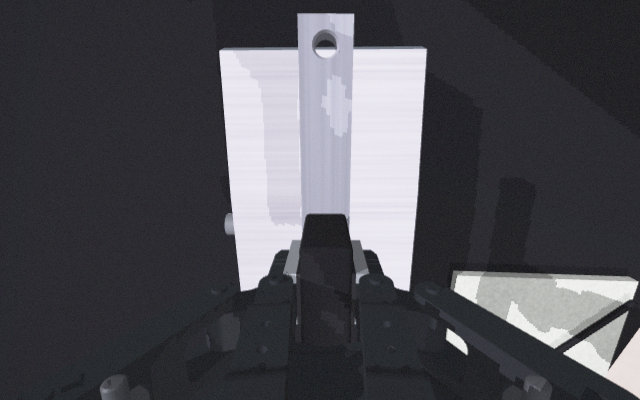

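View pics/s4.png

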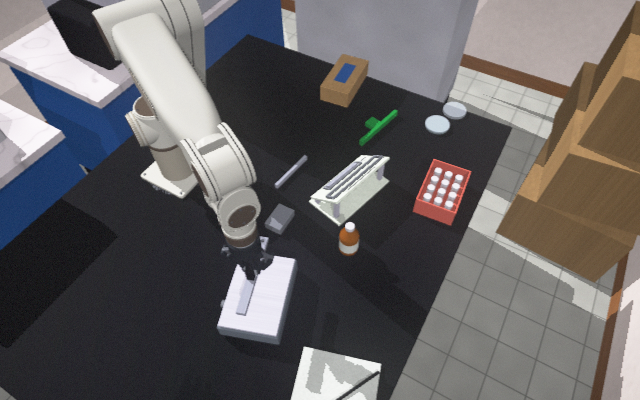

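```bash
python3 - <<'E'
from h import *
D=np.load("w4.npz");c={k:D[k] for k in ["fovy","cx","cy","origin","orientation"]};W=cloud(c,D["d"]);p=D["p"].astype(int)
z=W[...,2]
m=(z>.060)&(z<.082)&(np.indices(z.shape)[0]>30)&(np.indices(z.shape)[0]<290)&(W[...,1]>-.45)
P=W[m];print(len(P),P[:,2].min(),P[:,2].max())
a=np.radians(19.65)
for az in (19.2,19.65,20.1):
    a=np.radians(az);X=np.array([np.cos(a),np.sin(a)]);Y=np.array([-np.sin(a),np.cos(a)])
    C=np.array([.541,-.265]);U=np.c_[(P[:,:2]-C)@X,(P[:,:2]-C)@Y]*1000
    print(az,"y max",np.percentile(U[:,1],[99,99.8]))
    for y in (-40,0,30,60,90,105):
        b=U[abs(U[:,1]-y)<5];zz=P[abs(U[:,1]-y)<5,2]
        print(y,np.percentile(b[:,0],[0.3,99.7]).round(1),len(b),"z",np.median(zz).round(4))
# far edge fit in columns
a=np.radians(19.65);X=np.array([np.cos(a),np.sin(a)]);Y=np.array([-np.sin(a),np.cos(a)])
U=np.c_[(P[:,:2]-C)@X,(P[:,:2]-C)@Y]*1000
for x in (-75,-60,-45,-30,30,45,60,75):
    b=U[abs(U[:,0]-x)<4];print(x,np.percentile(b[:,1],[99.5]).round(1))
E
python3 - <<'E'
from h import *
for n in ["t4","s4"]:
    D=np.load(n+".npz")
import numpy as np
for n,nm in [("top","top0"),("scene","scene0")]:
    c=bot.calibration(n);W=cloud(c,np.load(nm+".npy"));z=W[...,2]
    m=((z>0.055)&(z<0.09)&(W[...,0]>0.3)&(W[...,0]<0.65)&(W[...,1]>-0.45)&(W[...,1]<0.0)).astype(np.uint8)
    p=np.load(nm+"rgb.npy").astype(int);m&=(p.min(-1)>185).astype(np.uint8)
    k,l,s,ce=cv2.connectedComponentsWithStats(m);i=1+np.argmax(s[1:,4]);P=W[l==i]
    print(n,cv2.minAreaRect(P[:,:2].astype(np.float32)*1000),P.mean(0),len(P))
E
```

```text
30497 0.06005029642462806 0.07769642550073164
19.2 y max [113.47213733 114.8243635 ]
-40 [-82.8  76.6] 1260 z 0.0736
0 [-83.   76.3] 1556 z 0.0752
30 [-83.2  76.2] 1688 z 0.074
60 [-83.4  75.7] 1809 z 0.0726
90 [-83.8  75.5] 1945 z 0.0714
105 [-83.7  75.4] 2107 z 0.0707
19.65 y max [113.6067814  114.55106773]
-40 [-83.1  76.2] 1272 z 0.0736
0 [-83.1  76.3] 1570 z 0.0752
30 [-83.   76.4] 1707 z 0.074
60 [-82.9  76.2] 1860 z 0.0726
90 [-83.1  76.2] 2038 z 0.0714
105 [-82.9  76.3] 2091 z 0.0707
20.1 y max [113.60769336 114.86656636]
-40 [-83.4  75.9] 1270 z 0.0736
0 [-83.1  76.3] 1559 z 0.0752
30 [-82.8  76.6] 1700 z 0.074
60 [-82.5  76.6] 1845 z 0.0726
90 [-82.4  77. ] 2013 z 0.0714
105 [-82.1  77.1] 2089 z 0.0707
-75 [113.9]
-60 [113.9]
-45 [114.3]
-30 [114.1]
30 [114.5]
45 [114.3]
60 [114.2]
75 [114.2]
top ((541.09619140625, -266.1181945800781), (164.32711791992188, 232.8910369873047), 19.915109634399414) [ 0.54014872 -0.26391715  0.07342517] 3558
scene ((535.8130493164062, -264.26080322265625), (160.96597290039062, 233.7991180419922), 19.642013549804688) [ 0.53947601 -0.27182457  0.07356393] 4415
```

```bash
cat >> h.py <<'E'
CROWN=np.array([.5381,-.2669,.075]);PA=np.radians(19.65)
PX=np.array([np.cos(PA),np.sin(PA),0]);PY=np.array([-np.sin(PA),np.cos(PA),0])
BT=np.array([-.001,.0015,.0359])
E
python3 - <<'E'
from h import *
Rt=plate_R(19.65,.043)
B=CROWN-.006*PY;B[2]=.07474
p=B-Rt.apply(BT)
print(p)
delta(p+[0,0,.012],Rt)
E
```

```text
[ 0.54107441 -0.27225633  0.1106713 ]
at [ 0.5397 -0.2633  0.2079] linear [-0.0018, 0.0089, 0.0852] rot [2.46, -0.02, -0.18] t 5.8333
```

Emit:
{"name": "jog_arm", "arguments": {
  "jaw": [1, 1, 1, 1, 1, 1, 1, 1],
  "linear": [
    [-0.001, 0.003, 0.015],
    [-0.0018, 0.006, 0.032],
    [-0.0018, 0.0089, 0.049],
    [-0.0018, 0.0089, 0.064],
    [-0.0018, 0.0089, 0.076],
    [-0.0018, 0.0089, 0.082],
    [-0.0018, 0.0089, 0.085],
    [-0.0018, 0.0089, 0.085]
  ],
  "delta_rot": [
    [0.8, 0, 0],
    [1.6, 0, -0.2],
    [2.5, 0, -0.2],
    [2.5, 0, -0.2],
    [2.5, 0, -0.2],
    [2.5, 0, -0.2],
    [2.5, 0, -0.2],
    [2.5, 0, -0.2]
  ]
}}

```text
clock: 6.5
eef_pos: [0.5411, -0.271, 0.1226]
tool_rot: [0.985, 0.172, -0.004, -0.022]
ft_force: [-0.2, 0.9, -3.8]
grip_width: 0.0192
```

```bash
python3 - <<'E'
from h import *
Rt=plate_R(19.65,.043)
B=CROWN-.006*PY;B[2]=.07474
p=B-Rt.apply(BT)
delta(p,Rt);print(cur()[2]["ft_force"])
E
```

```text
at [ 0.5411 -0.271   0.1226] linear [-0.0004, 0.0017, 0.0118] rot [-0.08, 0.01, 0.15] t 6.5
[-0.16711025  0.88776509 -3.76376783]
```

Emit:
{"name": "jog_arm", "arguments": {
  "jaw": [1, 1, 1, 1, 1, 1, 1, 1],
  "linear": [
    [0, 0.001, 0.002],
    [0, 0.0015, 0.004],
    [0, 0.0015, 0.006],
    [0, 0.0015, 0.0075],
    [0, 0.0015, 0.0085],
    [0, 0.0015, 0.0095],
    [0, 0.0015, 0.0105],
    [0, 0.0015, 0.0105]
  ],
  "delta_rot": [
    [0, 0, 0],
    [0, 0, 0],
    [0, 0, 0],
    [0, 0, 0],
    [0, 0, 0],
    [0, 0, 0],
    [0, 0, 0],
    [0, 0, 0]
  ]
}}

```text
clock: 7.17
eef_pos: [0.542, -0.2726, 0.1135]
tool_rot: [0.985, 0.172, -0.003, -0.021]
ft_force: [-0.3, 0.3, -4.0]
grip_width: 0.0195
```

```bash
python3 - <<'E'
from h import *
Rt=plate_R(19.65,.043)
B=CROWN-.006*PY;B[2]=.07474
p=B-Rt.apply(BT)
delta(p,Rt);print(cur()[2]["ft_force"],cur()[2]["ft_torque"])
E
```

```text
at [ 0.542  -0.2726  0.1135] linear [-0.0008, -0.0005, 0.0029] rot [0.03, -0.09, 0.12] t 7.1667
[-0.34381887  0.34226058 -4.02253801] [-0.03994812 -0.06551127 -0.01925323]
```

Emit:
{"name": "jog_arm", "arguments": {
  "jaw": [1, 1, 1, 1, 1, 1, 1, 1],
  "linear": [
    [0, 0, 0.0005],
    [0, 0, 0.0008],
    [0, 0, 0.0011],
    [0, 0, 0.0014],
    [0, 0, 0.0016],
    [0, 0, 0.0018],
    [0, 0, 0.002],
    [0, 0, 0.002]
  ],
  "delta_rot": [
    [0, 0, 0],
    [0, 0, 0],
    [0, 0, 0],
    [0, 0, 0],
    [0, 0, 0],
    [0, 0, 0],
    [0, 0, 0],
    [0, 0, 0]
  ]
}}

```text
clock: 7.83
eef_pos: [0.5421, -0.2726, 0.1116]
tool_rot: [0.985, 0.172, -0.003, -0.021]
ft_force: [-0.1, 0.3, -3.7]
grip_width: 0.0197
```

```bash
python3 - <<'E'
from h import *
o=cur()[2];print(o["ft_force"],o["ft_torque"],o["eef_pos"])
E
```

```text
[-0.05886854  0.31663786 -3.69208655] [-0.0953157  -0.04024723 -0.07630951] [ 0.54206588 -0.27262664  0.11162922]
```

Emit:
{"name": "jog_arm", "arguments": {
  "jaw": [1, 1, 1, 1, 1, 1, 1, 1],
  "linear": [
    [0, 0, 0.0003],
    [0, 0, 0.0005],
    [0, 0, 0.0007],
    [0, 0, 0.0009],
    [0, 0, 0.0011],
    [0, 0, 0.0013],
    [0, 0, 0.0015],
    [0, 0, 0.0015]
  ],
  "delta_rot": [
    [0, 0, 0],
    [0, 0, 0],
    [0, 0, 0],
    [0, 0, 0],
    [0, 0, 0],
    [0, 0, 0],
    [0, 0, 0],
    [0, 0, 0]
  ]
}}

```text
clock: 8.5
eef_pos: [0.5421, -0.2726, 0.111]
tool_rot: [0.985, 0.172, -0.003, -0.021]
ft_force: [-2.9, 1.5, 2.7]
grip_width: 0.019
```

```bash
python3 - <<'E'
from h import *
o=cur()[2];print(o["ft_force"],o["ft_torque"],o["eef_pos"])
E
```

```text
[-2.85273194  1.49753115  2.66236038] [0.26518674 0.55761253 0.07062632] [ 0.54207136 -0.27259216  0.11096307]
```

Emit:
{"name": "jog_arm", "arguments": {
  "jaw": [1, 1, 0.85, 0.7, 0.5, 0.3, 0.1, 0],
  "linear": [
    [0, 0, -0.0003],
    [0, 0, -0.0005],
    [0, 0, -0.0005],
    [0, 0, -0.0005],
    [0, 0, -0.0005],
    [0, 0, -0.0005],
    [0, 0, -0.0005],
    [0, 0, -0.0005]
  ],
  "delta_rot": [
    [0, 0, 0],
    [0, 0, 0],
    [0, 0, 0],
    [0, 0, 0],
    [0, 0, 0],
    [0, 0, 0],
    [0, 0, 0],
    [0, 0, 0]
  ]
}}

```text
clock: 9.17
eef_pos: [0.5423, -0.2726, 0.1106]
tool_rot: [0.985, 0.172, -0.003, -0.021]
ft_force: [-0.6, -0.1, 0.5]
grip_width: 0.0732
```

Emit:
{"name": "jog_arm", "arguments": {
  "jaw": [0, 0, 0, 0, 0, 0, 0, 0],
  "linear": [
    [0, 0, -0.002],
    [0, 0, -0.008],
    [0, 0, -0.018],
    [0, 0, -0.03],
    [0, 0, -0.045],
    [0, 0, -0.06],
    [0, 0, -0.075],
    [0, 0, -0.09]
  ],
  "delta_rot": [
    [0, 0, 0],
    [0, 0, 0],
    [0, 0, 0],
    [0, 0, 0],
    [0, 0, 0],
    [0, 0, 0],
    [0, 0, 0],
    [0, 0, 0]
  ]
}}

```text
clock: 9.83
eef_pos: [0.5435, -0.2764, 0.2027]
tool_rot: [0.985, 0.172, -0.002, -0.02]
ft_force: [0.7, -0.1, -0.0]
grip_width: 0.0856
```

```bash
python3 - <<'E'
from h import *
o=cur()[2];print(o["ft_force"],o["eef_pos"],o["grip_width"])
snap("wrist","w5")
E
```

```text
[ 0.73319101 -0.07768082 -0.03421304] [ 0.5434723  -0.27637812  0.20270707] 0.08558863924394922
```

View pics/w5.png

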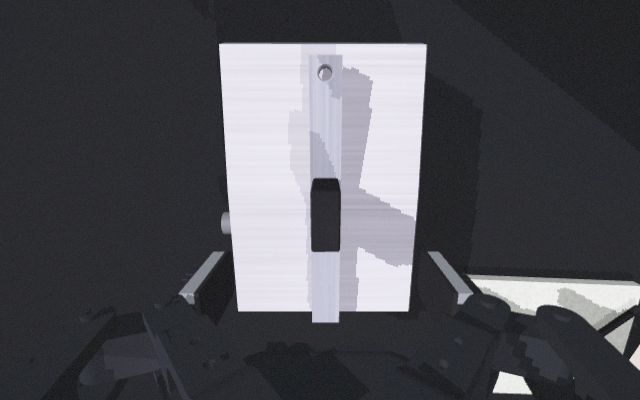

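The straightedge lies free across the plate. The hole is at (324,72), the grip at (326,215) and the plain tip at (325,320). Now I'll measure its pose in plate axes.

```bash
cat > platefit.py <<'E'
from h import *
def barpose(name):
    D=np.load(name);c={k:D[k] for k in ["fovy","cx","cy","origin","orientation"]};W=cloud(c,D["d"])
    X=np.stack([(W-CROWN)@PX,(W-CROWN)@PY,W[...,2]],-1)*1000
    G=X[(X[...,2]>120)&(X[...,2]<145)&(abs(X[...,0])<40)&(abs(X[...,1])<60)]
    g=cv2.minAreaRect(G[:,:2].astype(np.float32));print("grip rect",g,"z",np.median(G[:,2]))
    B=X[(X[...,2]>80.5)&(X[...,2]<97)&(abs(X[...,0])<30)&(abs(X[...,1])<135)]
    b=cv2.minAreaRect(B[:,:2].astype(np.float32));print("bar rect",b)
    m=abs(B[:,1]-b[0][1])>35;A=np.c_[B[m,:2],np.ones(m.sum())]
    k=np.linalg.lstsq(A,B[m,2],rcond=None)[0];print("plane slope x,y",k[:2],"z at mid",k@[b[0][0],b[0][1],1],"hole z",k@[b[0][0],b[0][1]+98,1],"plain z",k@[b[0][0],b[0][1]-98,1])
    return g,b,k
E
python3 - <<'E'
from platefit import *
barpose("w5.npz")
E
```

```text
grip rect ((2.1398582458496094, -8.461677551269531), (19.953678131103516, 44.44401550292969), 0.6602741479873657) z 132.82814923864703
bar rect ((2.0622663497924805, -6.84246826171875), (24.03949546813965, 220.0382537841797), 0.04600321501493454)
plane slope x,y [0.00032563 0.0427517 ] z at mid 88.93965119524853 hole z 93.12931780758893 plain z 84.74998458290811
```

```bash
python3 - <<'E'
from h import *
Rt=plate_R(19.65,0)
t=CROWN+.002*PX+.080*PY
t[2]=.120;print(t);delta(t,Rt)
E
```

```text
[ 0.51308165 -0.1908863   0.12      ]
at [ 0.5449 -0.2773  0.2063] linear [-0.0013, -0.0888, 0.0896] rot [-2.11, -0.39, 0.11] t 9.8833
```

Emit:
{"name": "jog_arm", "arguments": {
  "jaw": [0.5, 1, 1, 1, 1, 1, 1, 1],
  "linear": [
    [0, -0.02, 0],
    [-0.001, -0.045, 0.005],
    [-0.001, -0.07, 0.02],
    [-0.0013, -0.0888, 0.04],
    [-0.0013, -0.0888, 0.06],
    [-0.0013, -0.0888, 0.075],
    [-0.0013, -0.0888, 0.085],
    [-0.0013, -0.0888, 0.085]
  ],
  "delta_rot": [
    [0, 0, 0],
    [-1, -0.2, 0],
    [-2.1, -0.4, 0.1],
    [-2.1, -0.4, 0.1],
    [-2.1, -0.4, 0.1],
    [-2.1, -0.4, 0.1],
    [-2.1, -0.4, 0.1],
    [-2.1, -0.4, 0.1]
  ]
}}

```text
clock: 10.55
eef_pos: [0.5096, -0.1891, 0.1176]
tool_rot: [0.985, 0.171, -0.005, -0.003]
ft_force: [-0.1, 0.9, 0.2]
grip_width: -0.0
```

```bash
python3 - <<'E'
from h import *
snap("wrist","w6")
Rt=plate_R(19.65,0)
t=CROWN+.002*PX+.080*PY
t[2]=.1096;print(t);delta(t,Rt);print(cur()[2]["ft_force"])
E
```

```text
[ 0.51308165 -0.1908863   0.1096    ]
at [ 0.5104 -0.1896  0.1188] linear [0.0021, 0.0022, 0.0092] rot [-0.39, 0.37, 0.02] t 10.6
[ 0.15601999 -0.65962892  0.60166749]
```

View pics/w6.png

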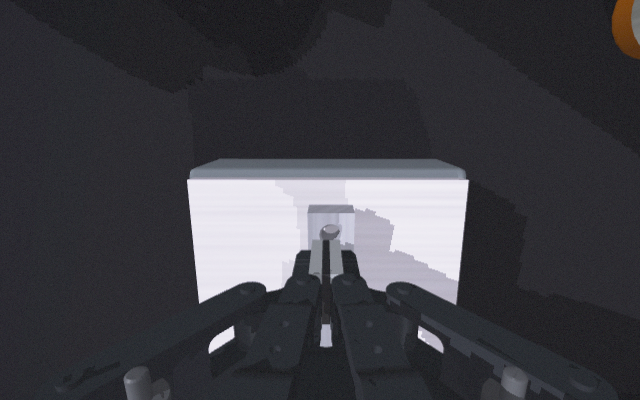

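The shut fingers are over the bar just behind the hole, which is at (330,232).

Emit:
{"name": "jog_arm", "arguments": {
  "jaw": [1, 1, 1, 1, 1, 1, 1, 1],
  "linear": [
    [0.001, 0.001, 0.002],
    [0.002, 0.002, 0.004],
    [0.002, 0.002, 0.006],
    [0.002, 0.002, 0.0075],
    [0.002, 0.002, 0.009],
    [0.002, 0.002, 0.0105],
    [0.002, 0.002, 0.012],
    [0.002, 0.002, 0.013]
  ],
  "delta_rot": [
    [0, 0, 0],
    [-0.3, 0.3, 0],
    [-0.3, 0.3, 0],
    [-0.3, 0.3, 0],
    [-0.3, 0.3, 0],
    [-0.3, 0.3, 0],
    [-0.3, 0.3, 0],
    [-0.3, 0.3, 0]
  ]
}}

```text
clock: 11.27
eef_pos: [0.5133, -0.1908, 0.1063]
tool_rot: [0.985, 0.171, -0.0, -0.0]
ft_force: [-0.6, 0.5, 0.9]
grip_width: 0.0001
```

```bash
python3 - <<'E'
from h import *
o=cur()[2];print(o["ft_force"],o["ft_torque"],o["eef_pos"])
E
```

```text
[-0.59300044  0.5358877   0.9378815 ] [0.08006849 0.03853478 0.0401241 ] [ 0.51332664 -0.19076462  0.10626706]
```

Emit:
{"name": "jog_arm", "arguments": {
  "jaw": [1, 1, 1, 1, 1, 1, 1, 1],
  "linear": [
    [0, 0, 0.0008],
    [0, 0, 0.0016],
    [0, 0, 0.0022],
    [0, 0, 0.0028],
    [0, 0, 0.0032],
    [0, 0, 0.0036],
    [0, 0, 0.0039],
    [0, 0, 0.0039]
  ],
  "delta_rot": [
    [0, 0, 0],
    [0, 0, 0],
    [0, 0, 0],
    [0, 0, 0],
    [0, 0, 0],
    [0, 0, 0],
    [0, 0, 0],
    [0, 0, 0]
  ]
}}

```text
clock: 11.93
eef_pos: [0.5134, -0.1908, 0.1029]
tool_rot: [0.985, 0.171, 0.0, -0.0]
ft_force: [-1.7, 1.6, 4.6]
grip_width: -0.0001
```

```bash
python3 - <<'E'
from h import *
o=cur()[2];print(o["ft_force"],o["ft_torque"],o["eef_pos"])
E
```

```text
[-1.70503561  1.57525242  4.60956917] [0.31616335 0.29949798 0.01458997] [ 0.51337167 -0.19078517  0.10294044]
```

Emit:
{"name": "jog_arm", "arguments": {
  "jaw": [1, 1, 1, 1, 1, 1, 1, 1],
  "linear": [
    [0, 0, 0.0003],
    [0, 0, 0.0005],
    [0, 0, 0.0005],
    [0, 0, 0.0005],
    [0, 0, 0.0005],
    [0, 0, 0.0005],
    [0, 0, 0.0005],
    [0, 0, 0.0005]
  ],
  "delta_rot": [
    [0, 0, 0],
    [0, 0, 0],
    [0, 0, 0],
    [0, 0, 0],
    [0, 0, 0],
    [0, 0, 0],
    [0, 0, 0],
    [0, 0, 0]
  ]
}}

```text
clock: 12.6
eef_pos: [0.5134, -0.1908, 0.1029]
tool_rot: [0.985, 0.171, 0.0, -0.0]
ft_force: [-1.7, 1.3, 8.0]
grip_width: 0.0005
```

```bash
python3 - <<'E'
from h import *
o=cur()[2];print(o["ft_force"],o["eef_pos"])
snap("wrist","w7");snap("scene","s7")
D=np.load("w7.npz");c={k:D[k] for k in ["fovy","cx","cy","origin","orientation"]};W=cloud(c,D["d"])
X=np.stack([(W-CROWN)@PX,(W-CROWN)@PY,W[...,2]],-1)*1000
for y in (90,95,100): 
    B=X[(abs(X[...,0]-2)<10)&(abs(X[...,1]-y)<2)&(X[...,2]>78)&(X[...,2]<100)];print(y,np.median(B,axis=0),len(B))
B=X[(abs(X[...,0]-2)<15)&(abs(X[...,1]-100)<25)&(X[...,2]>78)&(X[...,2]<100)];print(np.percentile(B,[1,99],axis=0))
im=cv2.imread("pics/s7.png");cv2.imwrite("pics/s7z.png",cv2.resize(im[220:360,190:330],None,fx=4,fy=4,interpolation=cv2.INTER_CUBIC))
E
```

```text
[-1.71423913  1.34040829  7.96109459] [ 0.51339245 -0.19075863  0.10286116]
90 [ 2.46516051 89.80648355 90.2292298 ] 457
95 [ 2.69166224 95.27631974 85.07139534] 204
100 [  1.95727618 100.05806097  85.00864655] 319
[[ -9.86067446  83.22940956  78.71581773]
 [ 14.2199192  104.10481174  99.6402665 ]]
```

View pics/s7z.png

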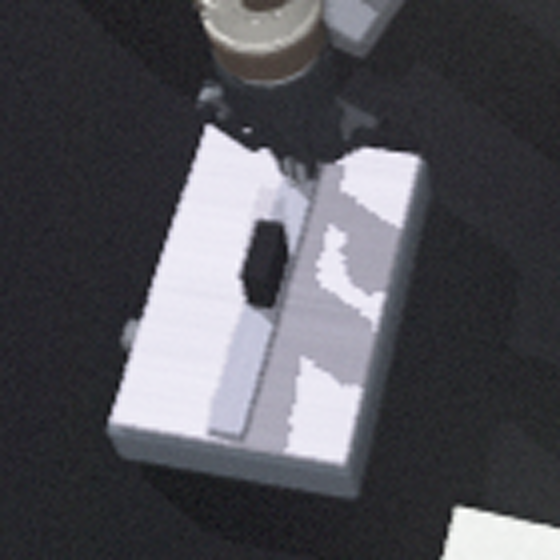

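The hole end is at z≈85.1 mm with 8 N on it, and the plain end is visibly raised. I'll back off slowly so the bar settles gently.

Emit:
{"name": "jog_arm", "arguments": {
  "jaw": [1, 1, 1, 1, 1, 1, 1, 1],
  "linear": [
    [0, 0, -0.0012],
    [0, 0, -0.0026],
    [0, 0, -0.004],
    [0, 0, -0.0054],
    [0, 0, -0.0068],
    [0, 0, -0.0082],
    [0, 0, -0.0098],
    [0, 0, -0.012]
  ],
  "delta_rot": [
    [0, 0, 0],
    [0, 0, 0],
    [0, 0, 0],
    [0, 0, 0],
    [0, 0, 0],
    [0, 0, 0],
    [0, 0, 0],
    [0, 0, 0]
  ]
}}

```text
clock: 13.37
eef_pos: [0.5132, -0.1908, 0.1139]
tool_rot: [0.985, 0.171, -0.0, -0.0]
ft_force: [0.2, -0.4, 0.2]
grip_width: -0.0004
```

```bash
python3 - <<'E'
from h import *
Rt=plate_R(19.65,0)
t=CROWN+.002*PX-.088*PY
t[2]=.175;print(t);delta(t,Rt);print(cur()[2]["ft_force"])
E
```

```text
[ 0.5695756  -0.34910272  0.175     ]
at [ 0.5132 -0.1908  0.1139] linear [-0.0002, 0.168, -0.0612] rot [-0.05, 0.02, 0.02] t 13.3667
[ 0.17402169 -0.3724941   0.17150734]
```

Emit:
{"name": "jog_arm", "arguments": {
  "jaw": [1, 1, 1, 1, 1, 1, 1, 1],
  "linear": [
    [0, 0, -0.02],
    [0, 0, -0.045],
    [0, 0.005, -0.065],
    [0, 0.03, -0.072],
    [0, 0.065, -0.072],
    [0, 0.1, -0.072],
    [0, 0.14, -0.072],
    [0, 0.168, -0.07]
  ],
  "delta_rot": [
    [0, 0, 0],
    [0, 0, 0],
    [0, 0, 0],
    [0, 0, 0],
    [0, 0, 0],
    [0, 0, 0],
    [0, 0, 0],
    [0, 0, 0]
  ]
}}

```text
clock: 14.03
eef_pos: [0.5707, -0.352, 0.1845]
tool_rot: [0.985, 0.17, 0.001, 0.001]
ft_force: [0.0, -0.2, 0.1]
grip_width: 0.0
```

Emit:
{"name": "jog_arm", "arguments": {
  "jaw": [1, 1, 1, 1, 1, 1, 1, 1],
  "linear": [
    [0, 0, 0],
    [0, 0, 0.01],
    [0, 0, 0.025],
    [0, 0, 0.04],
    [0, 0, 0.052],
    [0, 0, 0.06],
    [0, 0, 0.064],
    [0, 0, 0.064]
  ],
  "delta_rot": [
    [0, 0, 0],
    [0, 0, 0],
    [0, 0, 0],
    [0, 0, 0],
    [0, 0, 0],
    [0, 0, 0],
    [0, 0, 0],
    [0, 0, 0]
  ]
}}

```text
clock: 14.7
eef_pos: [0.5693, -0.3477, 0.1188]
tool_rot: [0.985, 0.171, -0.001, -0.001]
ft_force: [0.4, 1.2, -0.3]
grip_width: -0.0004
```

```bash
python3 - <<'E'
from h import *
snap("wrist","w8");snap("scene","s8")
im=cv2.imread("pics/s8.png");cv2.imwrite("pics/s8z.png",cv2.resize(im[220:360,190:330],None,fx=4,fy=4,interpolation=cv2.INTER_CUBIC))
Rt=plate_R(19.65,0)
t=CROWN+.002*PX-.088*PY
t[2]=.1027;print(t);delta(t,Rt);print(cur()[2]["ft_force"])
E
```

```text
[ 0.5695756  -0.34910272  0.1027    ]
at [ 0.5702 -0.3487  0.1206] linear [-0.0008, 0.0001, 0.0179] rot [0.01, -0.04, 0.06] t 14.8
[0.51296195 0.00346491 0.48983734]
```

View pics/w8.png

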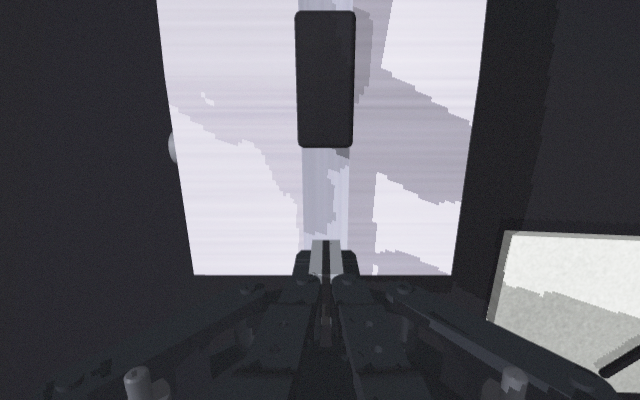

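View pics/s8z.png

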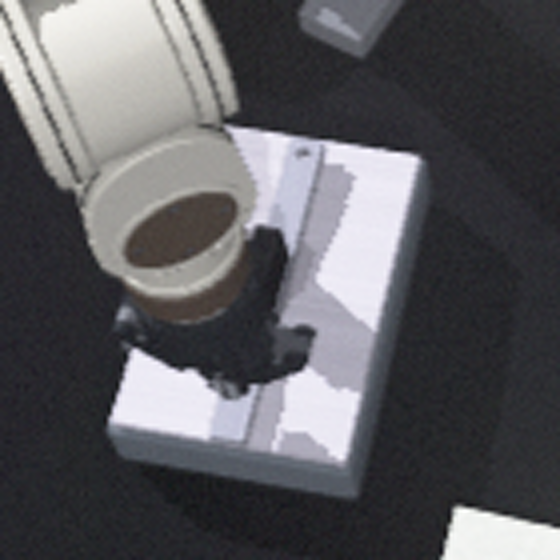

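Emit:
{"name": "jog_arm", "arguments": {
  "jaw": [1, 1, 1, 1, 1, 1, 1, 1],
  "linear": [
    [0, 0, 0.003],
    [0, 0, 0.006],
    [0, 0, 0.009],
    [0, 0, 0.011],
    [0, 0, 0.013],
    [0, 0, 0.0145],
    [0, 0, 0.0155],
    [0, 0, 0.0165]
  ],
  "delta_rot": [
    [0, 0, 0],
    [0, 0, 0],
    [0, 0, 0],
    [0, 0, 0],
    [0, 0, 0],
    [0, 0, 0],
    [0, 0, 0],
    [0, 0, 0]
  ]
}}

```text
clock: 15.47
eef_pos: [0.5699, -0.3491, 0.1033]
tool_rot: [0.985, 0.171, -0.0, -0.0]
ft_force: [0.1, -0.5, -0.2]
grip_width: -0.0003
```

Emit:
{"name": "jog_arm", "arguments": {
  "jaw": [1, 1, 1, 1, 1, 1, 1, 1],
  "linear": [
    [0, 0, 0.0004],
    [0, 0, 0.0008],
    [0, 0, 0.0011],
    [0, 0, 0.0014],
    [0, 0, 0.0016],
    [0, 0, 0.0018],
    [0, 0, 0.002],
    [0, 0, 0.002]
  ],
  "delta_rot": [
    [0, 0, 0],
    [0, 0, 0],
    [0, 0, 0],
    [0, 0, 0],
    [0, 0, 0],
    [0, 0, 0],
    [0, 0, 0],
    [0, 0, 0]
  ]
}}

```text
clock: 16.13
eef_pos: [0.57, -0.3491, 0.1024]
tool_rot: [0.985, 0.171, 0.0, 0.0]
ft_force: [-1.8, 1.3, 6.0]
grip_width: -0.0001
```

Emit:
{"name": "jog_arm", "arguments": {
  "jaw": [1, 1, 1, 1, 1, 1, 1, 1],
  "linear": [
    [0, 0, 0.0003],
    [0, 0, 0.0003],
    [0, 0, 0.0003],
    [0, 0, 0.0003],
    [0, 0, 0.0003],
    [0, 0, 0.0003],
    [0, 0, 0.0003],
    [0, 0, 0.0003]
  ],
  "delta_rot": [
    [0, 0, 0],
    [0, 0, 0],
    [0, 0, 0],
    [0, 0, 0],
    [0, 0, 0],
    [0, 0, 0],
    [0, 0, 0],
    [0, 0, 0]
  ]
}}

```text
clock: 16.8
eef_pos: [0.57, -0.3491, 0.1025]
tool_rot: [0.985, 0.171, 0.0, 0.0]
ft_force: [-2.2, 0.7, 6.3]
grip_width: -0.0002
```

```bash
python3 - <<'E'
from h import *
o=cur()[2];print(o["ft_force"],o["eef_pos"])
snap("scene","s9");snap("top","t9")
for n in ["s9","t9"]:
    D=np.load(n+".npz");c={k:D[k] for k in ["fovy","cx","cy","origin","orientation"]};W=cloud(c,D["d"])
    X=np.stack([(W-CROWN)@PX,(W-CROWN)@PY,W[...,2]],-1)*1000
    for x0,nm in [(2,"bar"),(-40,"plate")]:
      for y in (70,85,98,-40,-60,-105):
        B=X[(abs(X[...,0]-x0)<9)&(abs(X[...,1]-y)<6)&(X[...,2]>60)&(X[...,2]<105)]
        if len(B):print(n,nm,y,np.median(B[:,2]).round(1),len(B))
im=cv2.imread("pics/s9.png");cv2.imwrite("pics/s9z.png",cv2.resize(im[220:360,190:330],None,fx=4,fy=4,interpolation=cv2.INTER_CUBIC))
E
```

```text
[-2.20228248  0.69496809  6.25346581] [ 0.57001715 -0.34910414  0.10245955]
s9 bar 70 92.9 24
s9 bar 85 93.9 20
s9 bar 98 93.0 29
s9 bar -105 85.6 32
s9 plate 70 73.4 4
s9 plate 85 73.7 19
s9 plate 98 71.4 22
s9 plate -105 71.1 34
t9 bar 70 91.2 24
t9 bar 85 89.7 26
t9 bar 98 91.6 21
t9 bar -40 85.6 7
t9 bar -60 87.0 18
t9 plate 70 72.0 19
t9 plate 85 73.0 20
t9 plate 98 71.3 21
t9 plate -40 72.2 18
t9 plate -60 74.2 22
t9 plate -105 70.7 7
```

View pics/s9z.png

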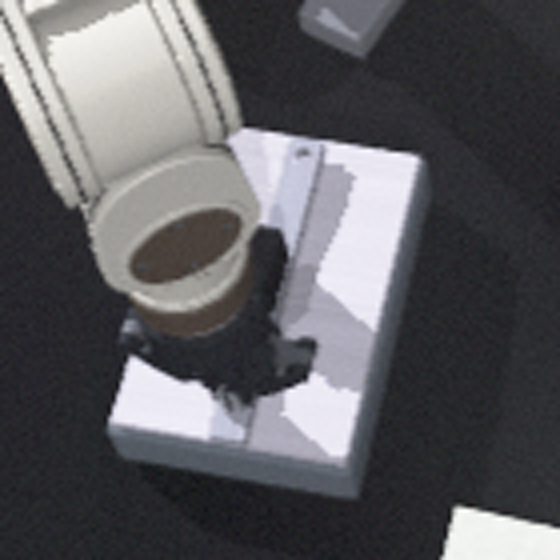

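The plain end is down with 6 N on it, and the hole end stands at about 93 mm. Next I'll retreat, open the jaws and re-measure for the regrasp.

Emit:
{"name": "jog_arm", "arguments": {
  "jaw": [1, 1, 1, 1, 0.8, 0.5, 0, 0],
  "linear": [
    [0, 0, -0.001],
    [0, 0, -0.004],
    [0, 0, -0.02],
    [0, 0, -0.045],
    [0, -0.015, -0.07],
    [0, -0.045, -0.09],
    [0, -0.07, -0.1],
    [0, -0.082, -0.1]
  ],
  "delta_rot": [
    [0, 0, 0],
    [0, 0, 0],
    [0, 0, 0],
    [0, 0, 0],
    [0.8, 0, 0],
    [1.7, 0, 0],
    [2.5, 0, 0],
    [2.5, 0, 0]
  ]
}}

```text
clock: 17.57
eef_pos: [0.5432, -0.2707, 0.2045]
tool_rot: [0.985, 0.171, -0.002, -0.021]
ft_force: [0.1, 0.2, 0.0]
grip_width: 0.0482
```

Emit:
{"name": "jog_arm", "arguments": {
  "jaw": [0, 0, 0, 0, 0, 0, 0, 0],
  "linear": [
    [0, 0, 0],
    [0, 0, 0],
    [0, 0, 0],
    [0, 0, 0],
    [0, 0, 0],
    [0, 0, 0],
    [0, 0, 0],
    [0, 0, 0]
  ],
  "delta_rot": [
    [0, 0, 0],
    [0, 0, 0],
    [0, 0, 0],
    [0, 0, 0],
    [0, 0, 0],
    [0, 0, 0],
    [0, 0, 0],
    [0, 0, 0]
  ]
}}

```text
clock: 18.23
eef_pos: [0.5423, -0.2722, 0.2008]
tool_rot: [0.985, 0.171, -0.004, -0.022]
ft_force: [0.1, 0.1, 0.0]
grip_width: 0.0854
```

```bash
python3 - <<'E'
from platefit import *
snap("wrist","w10")
g,b,k=barpose("w10.npz")
Rt=plate_R(19.65,.043)
# base from bar rect: mid upper face - 14mm along normal
up=Rt.apply([0,0,-1])
bm=CROWN+b[0][0]/1000*PX+b[0][1]/1000*PY; bm[2]=(k@[b[0][0],b[0][1],1])/1000
tcp=bm+up*(.022)
print("base",bm-up*.014,"grip tcp",tcp)
delta(tcp+.05*up,Rt);delta(tcp,Rt)
E
```

```text
grip rect ((2.107731819152832, -8.334491729736328), (20.01321029663086, 44.2839469909668), 0.036914922297000885) z 132.79540628741213
bar rect ((2.0462331771850586, -6.782691955566406), (23.99772071838379, 219.42112731933594), 0.05514393374323845)
plane slope x,y [0.00103252 0.04274634] z at mid 88.95583491363737 hole z 93.14497626915926 plain z 84.7666935581155
base [ 0.54210554 -0.27203284  0.07496878] grip tcp [ 0.54262593 -0.27349024  0.1109355 ]
at [ 0.5423 -0.2721  0.2009] linear [-0.0002, 0.0053, 0.0399] rot [-0.07, 0.01, 0.0] t 18.2833
at [ 0.5423 -0.2721  0.2009] linear [-0.0002, 0.0054, 0.0899] rot [-0.07, 0.01, 0.0] t 18.2833
```

View pics/w10.png

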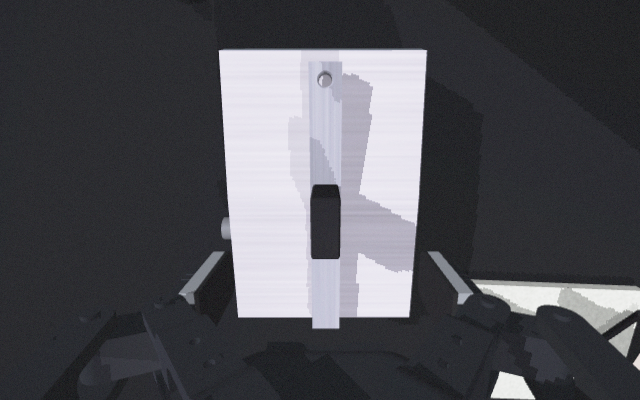

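The bar hasn't moved (grip at (326,222), hole at (324,79)). Descending to regrasp.

Emit:
{"name": "jog_arm", "arguments": {
  "jaw": [0, 0, 0, 0, 0, 0, 0, 0],
  "linear": [
    [0, 0.003, 0.012],
    [0, 0.0054, 0.026],
    [0, 0.0054, 0.04],
    [0, 0.0054, 0.054],
    [0, 0.0054, 0.068],
    [0, 0.0054, 0.08],
    [0, 0.0054, 0.086],
    [0, 0.0054, 0.089]
  ],
  "delta_rot": [
    [0, 0, 0],
    [0, 0, 0],
    [0, 0, 0],
    [0, 0, 0],
    [0, 0, 0],
    [0, 0, 0],
    [0, 0, 0],
    [0, 0, 0]
  ]
}}

```text
clock: 18.95
eef_pos: [0.5422, -0.273, 0.1109]
tool_rot: [0.985, 0.171, -0.005, -0.022]
ft_force: [-0.8, 0.1, -0.2]
grip_width: 0.0855
```

```bash
python3 - <<'E'
from h import *
Rt=plate_R(19.65,.043)
delta([ 0.54262593,-0.27349024,0.1109355 ],Rt);print(cur()[2]["ft_force"])
E
```

```text
at [ 0.5422 -0.273   0.1109] linear [0.0002, 0.0006, -0.0001] rot [-0.14, 0.08, 0.02] t 18.95
[-0.84957128  0.0634232  -0.21258453]
```

Emit:
{"name": "jog_arm", "arguments": {
  "jaw": [0.3, 0.6, 0.85, 1, 1, 1, 1, 1],
  "linear": [
    [0, 0, 0],
    [0, 0, 0],
    [0, 0, 0],
    [0, 0, 0],
    [0, 0, 0],
    [0, 0, 0],
    [0, 0, 0],
    [0, 0, 0]
  ],
  "delta_rot": [
    [0, 0, 0],
    [0, 0, 0],
    [0, 0, 0],
    [0, 0, 0],
    [0, 0, 0],
    [0, 0, 0],
    [0, 0, 0],
    [0, 0, 0]
  ]
}}

```text
clock: 19.62
eef_pos: [0.5431, -0.2736, 0.1127]
tool_rot: [0.985, 0.171, -0.003, -0.021]
ft_force: [-0.5, -0.1, 3.9]
grip_width: 0.0195
```

Emit:
{"name": "jog_arm", "arguments": {
  "jaw": [1, 1, 1, 1, 1, 1, 1, 1],
  "linear": [
    [0, 0, 0],
    [0, 0, -0.003],
    [0, 0, -0.01],
    [0, 0, -0.025],
    [0, 0, -0.045],
    [0, 0, -0.065],
    [0, 0, -0.085],
    [0, 0, -0.1]
  ],
  "delta_rot": [
    [0, 0, 0],
    [0, 0, 0],
    [0, 0, 0],
    [0, 0, 0],
    [0, 0, 0],
    [0, 0, 0],
    [0, 0, 0],
    [0, 0, 0]
  ]
}}

```text
clock: 20.28
eef_pos: [0.5442, -0.2773, 0.2129]
tool_rot: [0.985, 0.171, -0.004, -0.022]
ft_force: [1.0, 0.4, -4.0]
grip_width: 0.0193
```

```bash
python3 - <<'E'
from h import *
ex,ey,n,s=rest_axes()
print(cur()[2]["ft_force"])
delta([.50,0.0,.25],plate_R())
delta([.50,0.0,.25],RR)
E
```

```text
[ 0.9551608   0.42746997 -3.98885383]
at [ 0.5442 -0.2773  0.2129] linear [0.0517, -0.2774, -0.0248] rot [-2.55, 0.01, 0.03] t 20.2833
at [ 0.5442 -0.2773  0.2129] linear [0.0517, -0.2774, -0.0248] rot [-12.7, 34.69, 31.98] t 20.2833
```

Emit:
{"name": "jog_arm", "arguments": {
  "jaw": [1, 1, 1, 1, 1, 1, 1, 1],
  "linear": [
    [0.004, -0.02, -0.008],
    [0.01, -0.054, -0.016],
    [0.017, -0.09, -0.022],
    [0.024, -0.126, -0.025],
    [0.031, -0.162, -0.025],
    [0.038, -0.2, -0.025],
    [0.045, -0.238, -0.025],
    [0.052, -0.277, -0.025]
  ],
  "delta_rot": [
    [-0.5, 0, 0],
    [-1, 0, 0],
    [-1.5, 0, 0],
    [-2, 0, 0],
    [-2.5, 0, 0],
    [-2.5, 0, 0],
    [-2.5, 0, 0],
    [-2.5, 0, 0]
  ]
}}

```text
clock: 20.95
eef_pos: [0.4992, 0.0013, 0.2486]
tool_rot: [0.985, 0.171, -0.001, -0.0]
ft_force: [1.5, 0.4, -3.8]
grip_width: 0.0195
```

```bash
python3 - <<'E'
from h import *
print(cur()[2]["ft_force"])
delta(OWN+.136*N,RR); print(OWN+.136*N)
E
```

```text
[ 1.53688302  0.35371482 -3.77270426]
at [0.4992 0.0013 0.2486] linear [0.0959, -0.2048, 0.04] rot [-10.34, 34.04, 32.68] t 20.95
[0.52053189 0.22649664 0.2087195 ]
```

Emit:
{"name": "jog_arm", "arguments": {
  "jaw": [1, 1, 1, 1, 1, 1, 1, 1],
  "linear": [
    [0.01, -0.025, 0.001],
    [0.023, -0.052, 0.003],
    [0.036, -0.08, 0.006],
    [0.049, -0.108, 0.011],
    [0.062, -0.136, 0.018],
    [0.075, -0.163, 0.025],
    [0.087, -0.187, 0.033],
    [0.096, -0.205, 0.04]
  ],
  "delta_rot": [
    [-1.1, 3.5, 3.3],
    [-2.4, 8, 7.6],
    [-3.8, 12.4, 11.9],
    [-5.1, 16.9, 16.2],
    [-6.5, 21.3, 20.5],
    [-7.8, 25.8, 24.8],
    [-9.1, 30, 28.8],
    [-10.3, 34, 32.7]
  ]
}}

```text
clock: 21.62
eef_pos: [0.5201, 0.2269, 0.2082]
tool_rot: [0.946, -0.118, 0.299, 0.036]
ft_force: [0.9, -0.8, -5.7]
grip_width: 0.0193
```

Emit:
{"name": "jog_arm", "arguments": {
  "jaw": [1, 1, 1, 1, 1, 1, 1, 1],
  "linear": [
    [0, 0, 0],
    [0, 0, 0],
    [0, 0, 0],
    [0, 0, 0],
    [0, 0, 0],
    [0, 0, 0],
    [0, 0, 0],
    [0, 0, 0]
  ],
  "delta_rot": [
    [0, 0, 0],
    [0, 0, 0],
    [0, 0, 0],
    [0, 0, 0],
    [0, 0, 0],
    [0, 0, 0],
    [0, 0, 0],
    [0, 0, 0]
  ]
}}

```text
clock: 22.28
eef_pos: [0.5222, 0.2243, 0.2095]
tool_rot: [0.946, -0.118, 0.299, 0.037]
ft_force: [-0.3, 0.3, -4.3]
grip_width: 0.0194
```

```bash
python3 - <<'E'
from h import *
print(cur()[2]["ft_force"])
snap("wrist","w11")
delta(OWN+.136*N,RR)
T,p=held("w11.npz")
X=T[15:205,290:362].reshape(-1,3);X=X[~np.isnan(X[:,0])]
X=X[abs(X[:,2]-.022)<.006]
for _ in range(5):
    q=X.mean(0);n=np.linalg.svd(X-q,full_matrices=False)[2][2];n*=np.sign(n[2]);e=(X-q)@n;X=X[abs(e)<max(.001,2*e.std())]
print(len(X),q,n,e.std())
print("bar z at y=0:",q[2]+n[1]*q[1]/n[2], np.percentile(X,[.5,99.5],axis=0))
B=X[:,:2]*1000;print(cv2.minAreaRect(B.astype(np.float32)))
E
```

```text
[-0.29101823  0.31966397 -4.29664315]
at [0.5221 0.2245 0.2094] linear [-0.0021, -0.0016, -0.0006] rot [-0.02, -0.06, -0.07] t 22.3333
8240 [-0.00119978 -0.0679849   0.02381421] [-7.35722770e-03  4.74777336e-04  9.99972823e-01] 0.0005017860419561593
bar z at y=0: 0.023781931248297316 [[-0.01307637 -0.10836874  0.0228015 ]
 [ 0.01072362 -0.0245766   0.02481532]]
((-1.1697931289672852, -66.44599914550781), (84.60540008544922, 24.0899658203125), 89.98949432373047)
```

View pics/w11.png

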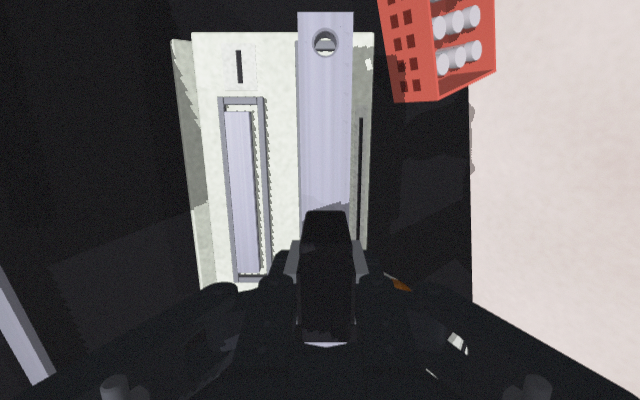

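```bash
python3 - <<'E'
from h import *
delta(OWN+.0005*EY+.056*N,RR)
E
```

```text
at [0.5221 0.2245 0.2094] linear [-0.0022, -0.0021, 0.0794] rot [-0.02, -0.06, -0.07] t 22.3333
```

Emit:
{"name": "jog_arm", "arguments": {
  "jaw": [1, 1, 1, 1, 1, 1, 1, 1],
  "linear": [
    [-0.001, -0.001, 0.014],
    [-0.002, -0.002, 0.03],
    [-0.0022, -0.0021, 0.046],
    [-0.0022, -0.0021, 0.06],
    [-0.0022, -0.0021, 0.07],
    [-0.0022, -0.0021, 0.076],
    [-0.0022, -0.0021, 0.079],
    [-0.0022, -0.0021, 0.079]
  ],
  "delta_rot": [
    [0, 0, 0],
    [0, 0, 0],
    [0, 0, 0],
    [0, 0, 0],
    [0, 0, 0],
    [0, 0, 0],
    [0, 0, 0],
    [0, 0, 0]
  ]
}}

```text
clock: 23.0
eef_pos: [0.5647, 0.2162, 0.1428]
tool_rot: [0.947, -0.117, 0.298, 0.037]
ft_force: [-0.0, -0.2, -4.8]
grip_width: 0.0192
```

Emit:
{"name": "jog_arm", "arguments": {
  "jaw": [1, 1, 1, 1, 1, 1, 1, 1],
  "linear": [
    [0, 0, 0],
    [0, 0, 0],
    [0, 0, 0],
    [0, 0, 0],
    [0, 0, 0],
    [0, 0, 0],
    [0, 0, 0],
    [0, 0, 0]
  ],
  "delta_rot": [
    [0, 0, 0],
    [0, 0, 0],
    [0, 0, 0],
    [0, 0, 0],
    [0, 0, 0],
    [0, 0, 0],
    [0, 0, 0],
    [0, 0, 0]
  ]
}}

```text
clock: 23.67
eef_pos: [0.5646, 0.2165, 0.1432]
tool_rot: [0.946, -0.117, 0.299, 0.037]
ft_force: [-0.1, 0.5, -5.1]
grip_width: 0.0192
```

```bash
python3 - <<'E'
from h import *
print(cur()[2]["ft_force"])
delta(OWN+.0005*EY+.056*N,RR)
snap("wrist","w12");snap("scene","s12")
im=cv2.imread("pics/s12.png");cv2.imwrite("pics/s12z.png",cv2.resize(im[130:240,290:410],None,fx=5,fy=5,interpolation=cv2.INTER_CUBIC))
E
```

```text
[-0.13691614  0.4755132  -5.14200528]
at [0.5646 0.2165 0.1432] linear [0.0005, 0.0005, 0.0005] rot [-0.04, -0.05, -0.01] t 23.6667
```

View pics/w12.png

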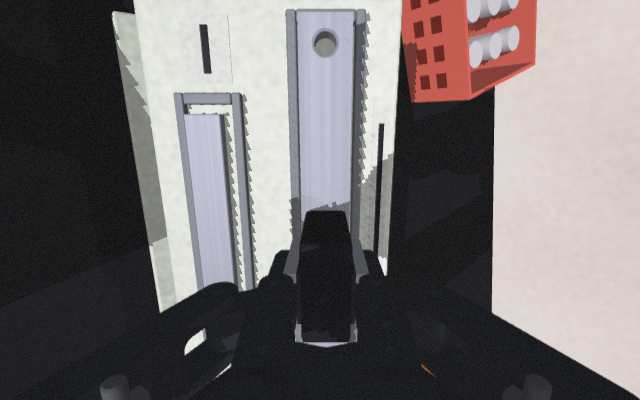

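View pics/s12z.png

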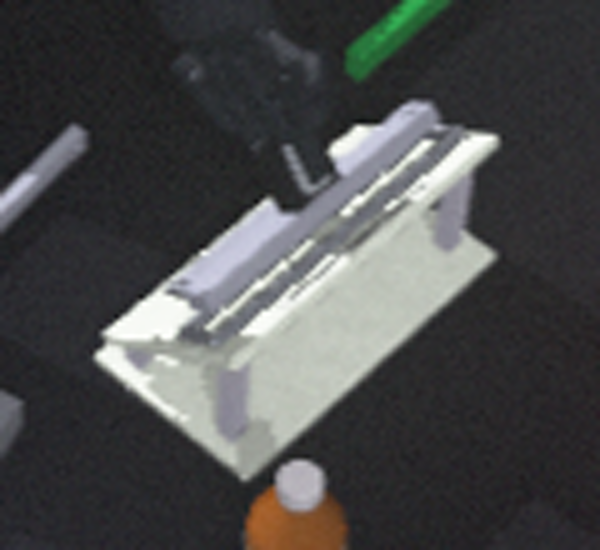

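The bar hovers over the recess, with its strips visible on both sides at columns ~292 and ~357. I'll measure the bar against the strips directly.

```bash
python3 - <<'E'
from h import *
D=np.load("w12.npz");c={k:D[k] for k in ["fovy","cx","cy","origin","orientation"]};W=cloud(c,D["d"]);p=D["p"].astype(int)
X=np.stack([(W-OWN)@S,(W-OWN)@EY,(W-OWN)@N],-1)*1000
v,u=np.indices(W.shape[:2])
m=(u>280)&(u<375)&(v<210)
B=X[m&(X[...,2]>26)&(X[...,2]<40)];print("bar",np.percentile(B,[.5,50,99.5],axis=0).round(1))
for y in (100,85,70,50,35):
    b=B[abs(B[:,1]-y)<5];F=X[m&(abs(X[...,2]-9)<1.6)&(abs(X[...,1]-y)<6)]
    l=F[F[:,0]<-5];r=F[F[:,0]>5]
    print(y,"bar s",np.percentile(b[:,0],[1,99]).round(1),"strip L",np.percentile(l[:,0],[2,98]).round(1) if len(l) else None,len(l),"R",np.percentile(r[:,0],[2,98]).round(1) if len(r) else None,len(r))
E
```

```text
bar [[-11.6  23.5  29.2]
 [  0.3  70.9  32. ]
 [ 12.1 110.9  33.7]]
100 bar s [-11.5  12.2] strip L [-19.2 -14.5] 240 R [15.5 20.3] 238
85 bar s [-11.4  12. ] strip L [-19.3 -14.5] 226 R [15.5 20.3] 234
70 bar s [-11.6  11.9] strip L [-19.4 -14.6] 222 R [15.4 20.2] 216
50 bar s [-11.6  11.9] strip L [-19.2 -14.6] 191 R [15.7 20.3] 193
35 bar s [-11.5  12.1] strip L [-19.5 -14.6] 180 R [15.5 20.2] 187
```

Emit:
{"name": "jog_arm", "arguments": {
  "jaw": [1, 1, 1, 1, 1, 1, 1, 1],
  "linear": [
    [0, 0.0005, 0.002],
    [0, 0.0005, 0.004],
    [0, 0.0005, 0.006],
    [0, 0.0005, 0.008],
    [0, 0.0005, 0.01],
    [0, 0.0005, 0.012],
    [0, 0.0005, 0.014],
    [0, 0.0005, 0.0155]
  ],
  "delta_rot": [
    [0, 0, 0],
    [0, 0, 0],
    [0, 0, 0],
    [0, 0, 0],
    [0, 0, 0],
    [0, 0, 0],
    [0, 0, 0],
    [0, 0, 0]
  ]
}}

```text
clock: 24.43
eef_pos: [0.5732, 0.2137, 0.1302]
tool_rot: [0.946, -0.117, 0.299, 0.037]
ft_force: [0.1, -0.6, -5.3]
grip_width: 0.0192
```

Emit:
{"name": "jog_arm", "arguments": {
  "jaw": [1, 1, 1, 1, 1, 1, 1, 1],
  "linear": [
    [0, 0, 0.0003],
    [0, 0, 0.0006],
    [0, 0, 0.0009],
    [0, 0, 0.0012],
    [0, 0, 0.0014],
    [0, 0, 0.0016],
    [0, 0, 0.0016],
    [0, 0, 0.0016]
  ],
  "delta_rot": [
    [0, 0, 0],
    [0, 0, 0],
    [0, 0, 0],
    [0, 0, 0],
    [0, 0, 0],
    [0, 0, 0],
    [0, 0, 0],
    [0, 0, 0]
  ]
}}

```text
clock: 25.1
eef_pos: [0.574, 0.2136, 0.1293]
tool_rot: [0.946, -0.117, 0.299, 0.037]
ft_force: [-0.2, -0.3, -4.8]
grip_width: 0.0195
```

```bash
python3 - <<'E'
from h import *
o=cur()[2];print(o["ft_force"],o["ft_torque"])
delta(OWN+.0385*N,RR)
E
```

```text
[-0.22950876 -0.30669828 -4.77280013] [ 0.27372774  1.11123634 -0.0278197 ]
at [0.574  0.2136 0.1293] linear [0.0004, 0.0006, 0.0009] rot [-0.04, -0.06, -0.01] t 25.1
```

Emit:
{"name": "jog_arm", "arguments": {
  "jaw": [1, 1, 1, 1, 1, 1, 1, 1],
  "linear": [
    [0, 0, 0.0003],
    [0, 0, 0.0005],
    [0, 0, 0.0007],
    [0, 0, 0.0009],
    [0, 0, 0.0011],
    [0, 0, 0.0012],
    [0, 0, 0.0012],
    [0, 0, 0.0012]
  ],
  "delta_rot": [
    [0, 0, 0],
    [0, 0, 0],
    [0, 0, 0],
    [0, 0, 0],
    [0, 0, 0],
    [0, 0, 0],
    [0, 0, 0],
    [0, 0, 0]
  ]
}}

```text
clock: 25.77
eef_pos: [0.5745, 0.2135, 0.1285]
tool_rot: [0.946, -0.117, 0.299, 0.037]
ft_force: [-5.6, -0.2, 0.7]
grip_width: 0.0194
```

```bash
python3 - <<'E'
from h import *
o=cur()[2];print(o["ft_force"],o["ft_torque"])
delta(OWN+.0385*N,RR)
E
```

```text
[-5.5913262  -0.16190261  0.71592223] [ 0.09818819  1.41352806 -0.19852837]
at [0.5745 0.2135 0.1285] linear [0.0005, 0.0006, -0.0] rot [-0.05, -0.07, -0.0] t 25.7667
```

It touches the recess floor at the predicted depth, so I'll release.

Emit:
{"name": "jog_arm", "arguments": {
  "jaw": [1, 0.9, 0.8, 0.65, 0.5, 0.3, 0.1, 0],
  "linear": [
    [0, 0, -0.0004],
    [0, 0, -0.0004],
    [0, 0, -0.0004],
    [0, 0, -0.0004],
    [0, 0, -0.0004],
    [0, 0, -0.0004],
    [0, 0, -0.0004],
    [0, 0, -0.0004]
  ],
  "delta_rot": [
    [0, 0, 0],
    [0, 0, 0],
    [0, 0, 0],
    [0, 0, 0],
    [0, 0, 0],
    [0, 0, 0],
    [0, 0, 0],
    [0, 0, 0]
  ]
}}

```text
clock: 26.43
eef_pos: [0.575, 0.2136, 0.1292]
tool_rot: [0.946, -0.117, 0.299, 0.036]
ft_force: [0.4, 0.0, -0.2]
grip_width: 0.0766
```

Emit:
{"name": "jog_arm", "arguments": {
  "jaw": [0, 0, 0, 0, 0, 0, 0, 0],
  "linear": [
    [0, 0, -0.001],
    [0, 0, -0.006],
    [0, 0, -0.016],
    [0, 0, -0.03],
    [0, 0, -0.05],
    [0, 0, -0.07],
    [0, 0, -0.09],
    [0, 0, -0.1]
  ],
  "delta_rot": [
    [0, 0, 0],
    [0, 0, 0],
    [0, 0, 0],
    [0, 0, 0],
    [0, 0, 0],
    [0, 0, 0],
    [0, 0, 0],
    [0, 0, 0]
  ]
}}

```text
clock: 27.1
eef_pos: [0.5183, 0.2283, 0.2137]
tool_rot: [0.946, -0.117, 0.3, 0.035]
ft_force: [0.0, -0.1, -0.1]
grip_width: 0.0852
```

Emit:
{"name": "jog_arm", "arguments": {
  "jaw": [0, 0, 0, 0, 0, 0, 0, 0],
  "linear": [
    [0, 0, 0],
    [0, 0, 0],
    [0, 0, 0],
    [0, 0, 0],
    [0, 0, 0],
    [0, 0, 0],
    [0, 0, 0],
    [0, 0, 0]
  ],
  "delta_rot": [
    [0, 0, 0],
    [0, 0, 0],
    [0, 0, 0],
    [0, 0, 0],
    [0, 0, 0],
    [0, 0, 0],
    [0, 0, 0],
    [0, 0, 0]
  ]
}}

```text
clock: 27.77
eef_pos: [0.5188, 0.2272, 0.21]
tool_rot: [0.947, -0.117, 0.298, 0.037]
ft_force: [-1.0, 0.1, -1.3]
grip_width: 0.0853
```

```bash
python3 - <<'E'
from restfit import *
o=cur()[2];print(o["ft_force"],o["eef_pos"])
snap("wrist","w13");snap("top","t13")
E
```

```text
[-0.98666318  0.07411532 -1.29402678] [0.51881649 0.22720666 0.2100055 ]
```

View pics/w13.png

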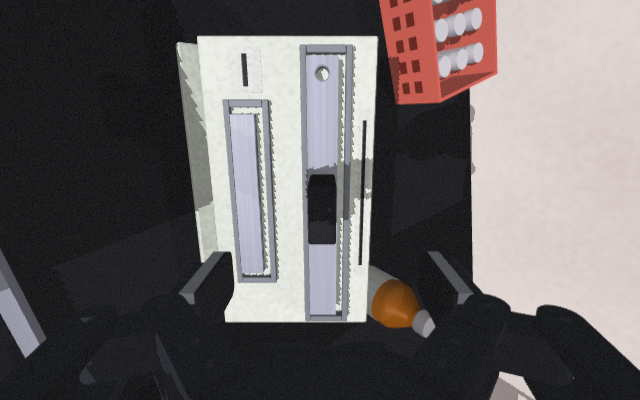

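View pics/t13.png

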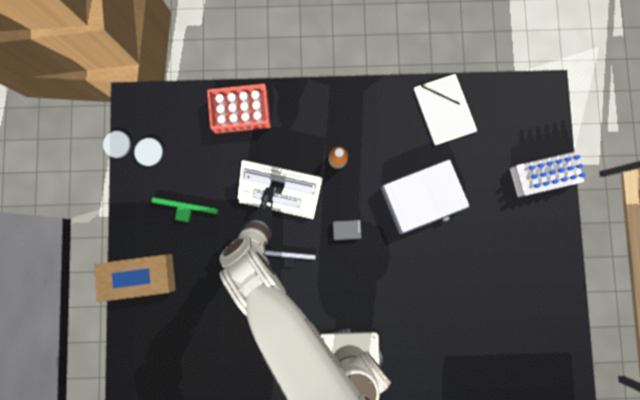

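The bar is back inside its frame. The hole is at (322,73) and the frame spans rows 46–320. The bottle, box and parallel bar look unmoved. A numeric check before handing in.

```bash
python3 - <<'E'
from restfit import *
W,L,q,s,ey,n,p,uu,vv=fit("w13.npz",200,372,42,240)
h=L[...,2];X=np.stack([(W-OWN)@s,(W-OWN)@ey],-1)*1000
m=(abs(h-14)<2)&(abs(X[...,0])<16)&(abs(X[...,1])<116);B=X[m];print("bar",cv2.minAreaRect(B.astype(np.float32)),"h",np.median(h[m]))
A=np.c_[B,np.ones(len(B))];print("tilt rel face",np.linalg.lstsq(A,h[m],rcond=None)[0])
m=(abs(h-9)<1.5)&(abs(X[...,0])<27)&(abs(X[...,1])<125)&(abs(p[...,0]-145)<15);F=X[m];print("frame",cv2.minAreaRect(F.astype(np.float32)))
print("tilt deg",np.degrees(np.arccos(n[2])))
for y in (80,0+50,-60):
  f=F[abs(F[:,1]-y)<6];b=B[abs(B[:,1]-y)<6];print(y,np.percentile(f[f[:,0]<0,0],98),np.percentile(b[:,0],[1,99]),np.percentile(f[f[:,0]>0,0],2))
print(n, cur()[2]["joint_vel"], cur()[2]["ft_force"])
E
```

```text
bar ((-2.658230781555176, 0.6668930053710938), (220.541259765625, 24.020917892456055), 89.9344253540039) h 13.92614514981063
tilt rel face [-1.03266639e-03 -8.92299524e-04  1.39342707e+01]
frame ((0.2118091583251953, -0.5294265747070312), (238.51516723632812, 39.502830505371094), 89.92530822753906)
tilt deg 34.98749076769199
80 -14.860912939064225 [-13.91418414   9.09561261] 16.20794609004216
50 -15.333117728813715 [-14.33788616   9.34298587] 15.916996285512166
-60 -16.37232976569436 [-14.42207572   8.6104259 ] 15.871327787108163
[-0.55615433  0.13956053  0.81927725] [ 0.00344803 -0.00204848 -0.00020583 -0.00035716 -0.00158256 -0.00041318] [-1.35492602 -0.14496491 -0.34308127]
```

```bash
python3 -c "
from workcell import bot
print(bot.job_done(), bot.get_obs()['clock'])"
```

```text
the job is handed in; nothing more can be done
the job is handed in; nothing more can be done
```

The straightedge has been checked across the plate, pressed down at both ends and put back in its own recess. I handed the job in at about 28 s of the 72 s allowed; no verdict was reported.

- **Laid on the plate:** I let it go along the plate's y, with its middle about 7 mm from the crown point. It was less than 0.1° off the plate's long direction. It rested on the plain-end half, with the hole end at 93.1 mm.
- **Hole end pressed:** it went down to about 85.1 mm at up to 8 N. The picture showed the plain end raised; I did not measure its height.
- **Plain end pressed:** it was held down at about 6 N. The scene camera put the hole end at about 93 mm. The top camera read it lower (about 90–92 mm), but that view is noisy; a wrist view just after letting go gave 93.1 mm.
- **Back on the rest:** the last wrist view shows the bar flat on the recess floor, about 3 mm from the middle and against the lower strip. It is parallel to the recess within 0.01 rad and level along its length within about 0.001 rad, and the rest's face measures 35.0°.
- **Other things:** the jaws are open and about 90 mm clear. The bottle, grey box and parallel bar look unmoved in the pictures; I did not measure them again.

Camera and arm positions disagreed by about 1–2 mm at times. Before lowering the bar into the recess I measured it directly against the recess strips.

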